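Fill the nut jar from the weighing scoops

TASK

Lift the lid off the storage jar and lay it on the worktop, then empty every weighing scoop that holds nuts into the jar: rest the lip of the scoop's spout just inside the mouth before you tip it, and level it again before taking it away, so that no nut misses; tip a scoop nowhere else and do not touch the nuts. Stand all three empty scoops upright on the floor of the wash-up tray, put the lid back on the jar fully seated, and leave the other things on the worktop where they are.

Things in the scene. Friction and masses are not known exactly. Their poses are not given: they have to be found in the camera images.
- jar_mouth (a point): centre of the round mouth of the clear glass storage jar, level with its rim, z up; the jar stands firm on the worktop (it does not slide), 155 mm high, body 128 mm across, neck 98 mm across outside and 86 mm inside (inner radius 43)
- lid: the jar's loose lift-off lid, 0.14 kg: steel disc 108 mm across with a round plug below (76 mm across, 12 mm deep) and a black knob above. Origin at the centre of the plug's underside: 12 mm below the rim when the lid is seated, on the worktop when laid down upright; the disc's underside is 12 mm above it; the knob, 30 mm across and 24 mm high on a neck 8 mm long, has its middle 40 mm above it; z up
- tray: aluminium wash-up tray, empty, fixed; 220 mm (x) by 320 mm (y) outside, rim 20 mm high, wall and floor 4 mm; origin at the centre of its underside
- scoop1: steel weighing scoop, 0.18 kg, with 0 to 3 nuts in it at the start. Origin on the underside of its pan, +x to the spout, z up. Pan x = -45 to +75 mm, 78 wide, 60 at the lip; floor 4 thick; walls 3, 40 high, 26 at the spout. Floor flat to x = +20, then rising 14 deg to the lip: nuts stay in when level, roll out at 25 to 45 deg. Handle: bar 18 wide (y), 14 high, x = -45 to -118, centred at z = 45
- scoop1_lip (a point): middle of the lip of the scoop's spout (lower front edge of its floor, within 3 mm): 74 mm ahead of the scoop's origin, 14 mm above its underside
- scoop2: weighing scoop exactly like scoop1, with 0 to 3 nuts in it, same frame
- scoop2_lip (a point): middle of the lip of the scoop's spout (lower front edge of its floor, within 3 mm): 74 mm ahead of the scoop's origin, 14 mm above its underside
- scoop3: weighing scoop exactly like scoop1, with 0 to 3 nuts in it, same frame
- scoop3_lip (a point): middle of the lip of the scoop's spout (lower front edge of its floor, within 3 mm): 74 mm ahead of the scoop's origin, 14 mm above its underside
- nut1a: round brown macadamia nut in its shell, 24 mm across, 10 g, in scoop1 at the start, absent in some runs; origin at its centre
- nut1b: round brown macadamia nut in its shell, 24 mm across, 10 g, in scoop1 at the start, absent in some runs; origin at its centre
- nut1c: round brown macadamia nut in its shell, 24 mm across, 10 g, in scoop1 at the start, absent in some runs; origin at its centre
- nut2a: round brown macadamia nut in its shell, 24 mm across, 10 g, in scoop2 at the start, absent in some runs; origin at its centre
- nut2b: round brown macadamia nut in its shell, 24 mm across, 10 g, in scoop2 at the start, absent in some runs; origin at its centre
- nut2c: round brown macadamia nut in its shell, 24 mm across, 10 g, in scoop2 at the start, absent in some runs; origin at its centre
- nut3a: round brown macadamia nut in its shell, 24 mm across, 10 g, in scoop3 at the start, absent in some runs; origin at its centre
- nut3b: round brown macadamia nut in its shell, 24 mm across, 10 g, in scoop3 at the start, absent in some runs; origin at its centre
- nut3c: round brown macadamia nut in its shell, 24 mm across, 10 g, in scoop3 at the start, absent in some runs; origin at its centre
- shaker: bystander: steel salt shaker, 42 mm across, 66 mm high, origin under its centre
- spatula: bystander: spatula 260 mm long lying flat along its x, black handle towards -x
- tin: bystander: plain tin, 74 mm across, 90 mm high, origin under its centre
Not all that is in view belongs to the job. Leave any turquoise or yellow look-alike of the scoop3 alone.

How it is judged:
By the outcome, as a careful person would: the job done as asked, in the order asked, and still so for the second after the job is handed in, with the robot touching nothing.
Of nut1a, nut1b, nut1c, nut2a, nut2b, nut2c, nut3a, nut3b, nut3c only 4 to 9 are there at a start; the rules pass over those that are not, and their reading is None.
At some moment in a run one of scoop1, scoop2, scoop3, lid may be knocked a few centimetres aside while the robot is not near it.
It also fails if it takes over 210 s, if anything falls off the work surface, if the arm or the gripper's body presses on something with over 40 N, if the wrist force passes 120 N, or if a joint passes its speed limit or range.

ROBOT

A 7-joint arm with a two-finger parallel gripper is mounted at the origin on the work surface. World frame = base frame: x ahead of the robot, y to its left, z up, the work surface at z = 0. Lengths are in m, angles in rad, forces in N, time in s.
With the tool pointing down it reaches from about 0.425 to 0.875 m from the base axis. Payload 4.7 kg.
Tool frame: the origin (TCP) lies midway between the tips of the shut fingers; the grasp point (between the pads) lies 19 mm behind it; z points along the fingers, y is the direction in which the jaws open and shut (so a half turn about z gives the same grasp; the last joint's range is limited). The gripper opens to 87 mm and grips with 3 to 60 N. Pads are 19 mm wide; open, the fingers measure 117 mm over their backs; the gripper's body (75 mm by 190 mm) begins 51 mm behind the grasp point.
Start: joints at [0.014, 0.321, -0.07, 1.45, 0.023, 1.371, -0.057], TCP at [0.65, -0, 0.223] pointing down, gripper open.
Joint ranges: [-2.86, 2.86], [-0.3, 2.09], [-1.38, 1.24], [0.06, 2.45], [-1.56, 4.7], [0.09, 2.05], [-2.69, 2.69]. Speed limits (rad/s): [2.57, 2.57, 3.14, 3.14, 3.14, 3.14, 3.14].

INTERFACE

Orientations are given as a rotation vector (axis times angle).
In Python, from bench import get_state, eyes, job gives the robot as it stands. The module is installed in compiled form; this text tells all that it offers.
- The arm moves only by the shell command python3 -m jog 'ROWS' [FORCE]. ROWS is JSON, a list that holds one entry, the list of rows, each a list of 5 numbers: the opening, from 0 (shut) to 1 (fully open), then the shift along the tool's x, y, z in units of 40 mm (1.0 is 40 mm), then the turn about the tool's z in units of 5 degrees (1.0 is 5 degrees). In form: [[[jaw, dx, dy, dz, turn], ...]]. A call has 1 to 10 rows; each row shifts and turns the commanded pose from where the row before left it, along the tool's axes as they then stand; what a row does not reach is not made up. A row lasts 1/8 s, in which the tool goes at most 62.5 mm and 10.7 degrees, less where a joint would pass 70% of its speed; a pose out of reach is approached as far as the arm can. A call is refused whole if a number of a shift passes 1 or a number of a turn 1, either way. A call with a gripper value outside its range is refused whole. The fingers move at their own pace and stop on an object; FORCE is the grip in N (left out, the last holds). Time passes only in rows, so rows that do not move let the fingers close. It gives the time, the measured TCP pose, the force and the opening at its end, in the units of the state.
- get_state(): the state, without advancing time (a new reading comes with each control period).
- eyes.get_image(name): name is "scene" or "side" or "wrist"; returns (picture, depth): 420x560x3 uint8, red, green, blue; 420x560 float32, m along the optical axis (not along the pixel's ray), 0 where there is no reading.
- eyes.camera_params(name): a dict with "camera_matrix" (3x3 intrinsics, pixels), "k1" (the pictures are not rectified: a ray, as slopes to the right and down, at radius r is drawn at 1 + k1 r^2 times it, then the intrinsics apply), "pose" (4x4, takes a point from camera to world coordinates); the wrist camera has in their place "mount" (4x4, takes a point from camera to tool coordinates, whose origin is the TCP and whose axes are the flange's). Camera axes: x right, y down, z forward; pixel columns grow to the right and rows downward; lengths in m; the calibration is good to about 2 mm. A picture is of the moment at which its call begins: read the wrist's pose just before it. camera_params takes no time and is no camera call.
- job.close_job(): hands the job in, once; it reports no verdict.
The state is a dict: "time": time; "joint_positions": joint angles; "qd": joint speeds; "joint_torque": joint torques, N m; "position": TCP position; "tool_rot": TCP orientation; "ft_force": force on the tool from outside, world axes, zero at the start; "torque": the same for the moment, N m; "grip_width": opening from 0.0 (shut) to 1.0 (fully open).
Only numpy, scipy, OpenCV 4.12 (cv2) and the standard library are available. Lean on these libraries where they do the work, as an engineer would, in place of code of your own. Each camera call takes 0.05 s, during which the arm holds its last target. There are 200 camera calls.

## Working session

There is one attempt and no reset: what is moved stays moved. The work goes in short steps, Python scripts to look and compute and a shell command to move; the robot and the scene stay as the last step left them, time stands still between calls to the robot, and variables do not carry over. Pictures are saved under pics/ and viewed, about 12 in all and at most 16, crops included, and the job is handed in when it is done.

```bash
mkdir -p pics; cat > h.py <<'E'
import numpy as np, cv2
from bench import get_state, eyes
from scipy.spatial.transform import Rotation as R
def pose(n):
    p=eyes.camera_params(n)
    if n!='wrist': return np.array(p['pose'])
    s=get_state(); T=np.eye(4); T[:3,:3]=R.from_rotvec(s['tool_rot']).as_matrix(); T[:3,3]=s['position']
    return T@np.array(p['mount'])
def grab(n,name=None):
    T=pose(n); im,d=eyes.get_image(n)
    if name: cv2.imwrite('pics/'+name,im[:,:,::-1])
    return im,d,T
def cloud(n,d,T):
    p=eyes.camera_params(n); K=np.array(p['camera_matrix']); k=p['k1']
    v,u=np.mgrid[:d.shape[0],:d.shape[1]]
    uv=np.stack([u,v],-1).reshape(-1,1,2).astype(np.float64)
    n_=cv2.undistortPoints(uv,K,np.array([k,0,0,0.])).reshape(d.shape+(2,))
    P=np.concatenate([n_*d[...,None],d[...,None]],-1)
    W=P@T[:3,:3].T+T[:3,3]; W[d==0]=np.nan
    return W
def proj(n,T,X):
    p=eyes.camera_params(n); K=np.array(p['camera_matrix']); Ti=np.linalg.inv(T)
    return cv2.projectPoints(np.atleast_2d(X).astype(float),cv2.Rodrigues(Ti[:3,:3])[0],Ti[:3,3],K,np.array([p['k1'],0,0,0.]))[0].reshape(-1,2)
E
python3 - <<'E'
from h import *
for n in('scene','side'):
    im,d,T=grab(n,n+'0.png'); np.savez('pics/'+n+'0.npz',im=im,W=cloud(n,d,T)); print(n,T.round(3).tolist())
s=get_state();print(s['time'],s['position'],s['tool_rot']);print(np.array(eyes.camera_params('wrist')['mount']).round(3).tolist())
E
```

```text
scene [[0.632, 0.558, -0.537, 1.143], [0.775, -0.454, 0.44, -0.444], [0.002, -0.694, -0.72, 1.027], [0.0, 0.0, 0.0, 1.0]]
side [[0.954, -0.173, 0.245, 0.144], [-0.3, -0.584, 0.754, -0.944], [0.012, -0.793, -0.61, 0.977], [0.0, 0.0, 0.0, 1.0]]
0.1 [ 6.49490110e-01 -4.00645308e-05  2.21569233e-01] [-2.22058871e+00 -2.22067587e+00  2.01608190e-03]
[[0.0, -0.963, -0.269, 0.074], [1.0, 0.0, -0.0, 0.0], [0.0, -0.269, 0.963, -0.162], [0.0, 0.0, 0.0, 1.0]]
```

View pics/scene0.png

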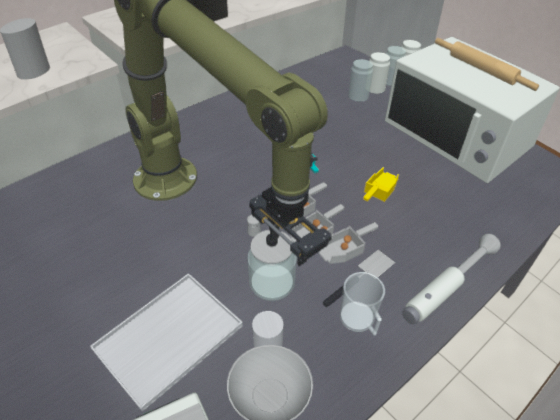

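View pics/side0.png

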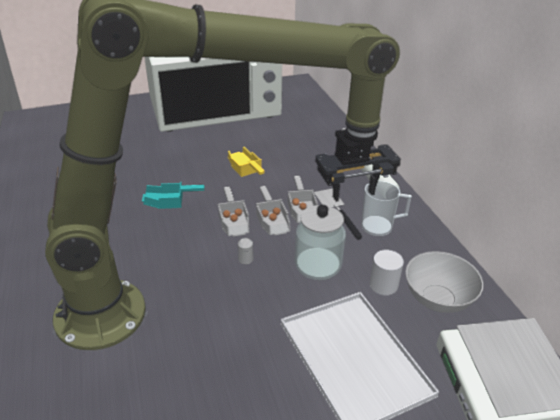

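```bash
python3 - <<'E'
from h import *
s=np.load('pics/side0.npz'); W=s['W']; im=s['im']
for n,(u,v) in dict(h1=(229,195),p1=(234,217),h2=(266,193),p2=(273,217),h3=(299,183),p3=(304,203),knob=(322,211),disc1=(310,222),disc2=(338,222),shaker=(246,245),tin=(388,258),tc=(300,325),t2=(362,298),t3=(430,390),t0=(358,360),tblk=(150,300)).items():
    print(n,np.nanmedian(W[v-1:v+2,u-1:u+2].reshape(-1,3),0).round(3))
K=(np.linalg.norm(W[...,:2]-np.array([.62,-.1]),axis=-1)<.3)
c=cv2.resize(im[150:340,190:440],None,fx=3.2,fy=3.2,interpolation=cv2.INTER_CUBIC)
cv2.imwrite('pics/sidec.png',c[:,:,::-1])
E
```

```text
h1 [0.405 0.323 0.053]
p1 [0.402 0.248 0.023]
h2 [0.517 0.302 0.05 ]
p2 [0.512 0.218 0.02 ]
h3 [0.629 0.32  0.052]
p3 [0.622 0.25  0.026]
knob [0.57  0.001 0.192]
disc1 [0.54  0.003 0.161]
disc2 [ 0.609 -0.016  0.16 ]
shaker [0.393 0.073 0.063]
tin [ 0.715 -0.103  0.088]
tc [ 0.457 -0.177  0.005]
t2 [ 0.631 -0.148  0.014]
t3 [ 0.662 -0.431  0.005]
t0 [ 0.548 -0.311  0.004]
tblk [ 0.125  0.011 -0.001]
```

View pics/sidec.png

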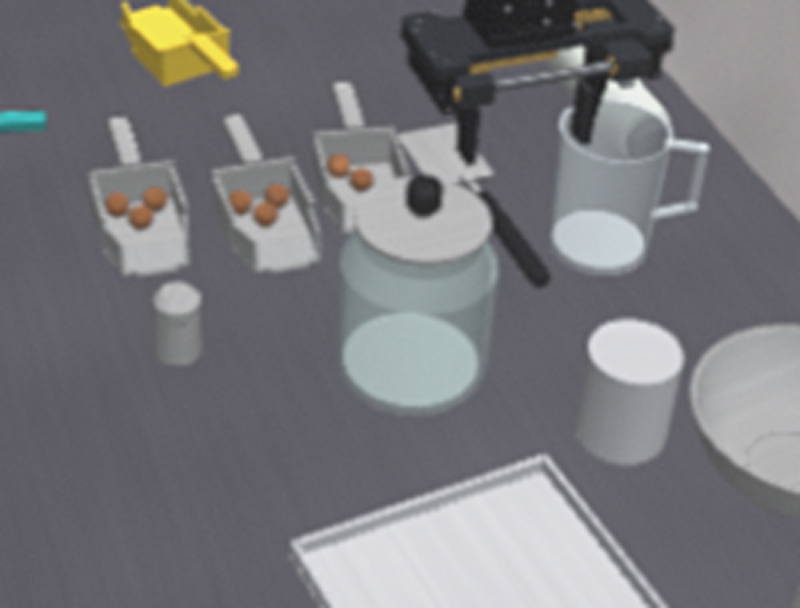

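```bash
python3 -m jog '[[[1,0.5,-0.5,-0.8,0],[1,0.5,-0.5,-0.8,0],[1,0.5,-0.5,-0.8,0],[1,0.5,-0.5,-0.8,0],[1,0,0,0,0],[1,0,0,0,0]]]'
python3 - <<'E'
from h import *
im,d,T=grab('wrist','w1.png'); np.savez('pics/w1.npz',im=im,W=cloud('wrist',d,T)); print(T.round(3).tolist())
for n in('scene','side'):
    im,d,T=grab(n); np.savez('pics/'+n+'1.npz',im=im,W=cloud(n,d,T))
E
```

```text
time: 0.85
position: [0.57, 0.0793, 0.3496]
tool_rot: [-2.222, -2.221, 0.002]
ft_force: [0.1, 0.1, 0.3]
grip_width: 0.997
[[1.0, 0.0, -0.001, 0.571], [-0.0, -0.963, -0.27, 0.153], [-0.001, 0.27, -0.963, 0.512], [0.0, 0.0, 0.0, 1.0]]
```

View pics/w1.png

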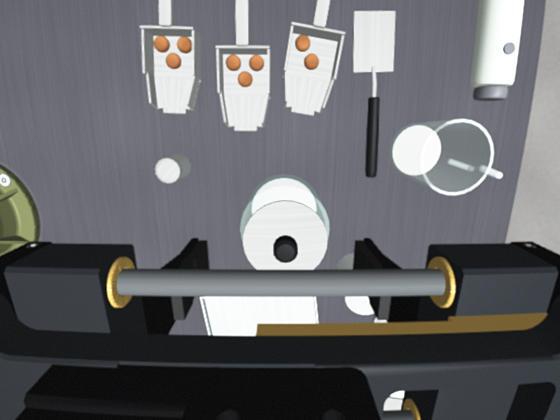

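```bash
cat >> h.py <<'E'
def top(W,zlo,zhi,c,r):
    m=np.nan_to_num((W[...,2]>zlo)&(W[...,2]<zhi)&(np.linalg.norm(W[...,:2]-np.array(c),axis=-1)<r)).astype(bool)
    return W[m]
def scoop(W,c,gray=None):
    # top-down template fit: handle top + pan outline, pts above table
    P=top(W,.044,.058,(c[0],c[1]+.07),.075)          # handle top
    H=P[:,:2]; m=np.median(H,0); H=H[np.linalg.norm(H-m,axis=1)<.06]; m=H.mean(0)
    u,s_,v=np.linalg.svd(H-m); a=v[0]; a=a*np.sign(np.dot(a,np.array(c)-m))  # toward pan
    yaw=np.degrees(np.arctan2(a[1],a[0]))
    t=(H-m)@a
    Q=top(W,.012,.047,c,.11)[:,:2]; q=(Q-m)@a; n=np.array([-a[1],a[0]]); l=(Q-m)@n
    k=(abs(l)<.045)
    return dict(n=len(H),mid=m.round(4),yaw=yaw.round(1),hz=np.median(P[:,2]).round(3),trange=np.percentile(t,[1,99]).round(3),pan=np.percentile(q[k],[1,99]).round(3),lat=np.percentile(l[k],[2,98]).round(3))
E
python3 - <<'E'
from h import *
for f in('side1','w1','scene1'):
    W=np.load(f'pics/{f}.npz')['W']
    for c in((.405,.25),(.513,.22),(.622,.25)):
        try: print(f,scoop(W,c))
        except Exception as e: print(f,c,e)
    L=top(W,.155,.172,(.575,0),.08); k=top(W,.182,.205,(.575,0),.06)
    if len(L): print('lid',len(L),((L.max(0)+L.min(0))/2).round(4),(L.max(0)-L.min(0)).round(3))
    if len(k): print('knob',len(k),((k.max(0)+k.min(0))/2).round(4),k.max(0)-k.min(0))
    t=top(W,.015,.026,(.55,-.31),.25)
    if len(t)>50: print('tray',cv2.minAreaRect(t[:,:2].astype(np.float32)))
E
```

```text
side1 {'n': 109, 'mid': array([0.4051, 0.3254]), 'yaw': np.float64(-97.9), 'hz': np.float64(0.05), 'trange': array([-0.043,  0.037]), 'pan': array([0.004, 0.149]), 'lat': array([-0.032,  0.043])}
side1 {'n': 103, 'mid': array([0.5118, 0.297 ]), 'yaw': np.float64(-90.5), 'hz': np.float64(0.05), 'trange': array([-0.044,  0.036]), 'pan': array([0.015, 0.148]), 'lat': array([-0.039,  0.039])}
side1 {'n': 105, 'mid': array([0.6266, 0.3191]), 'yaw': np.float64(-93.4), 'hz': np.float64(0.05), 'trange': array([-0.045,  0.035]), 'pan': array([-0.013,  0.133]), 'lat': array([-0.044,  0.032])}
lid 818 [0.5734 0.0122 0.1628] [0.107 0.114 0.015]
knob 101 [0.5723 0.0125 0.1899] [0.02768716 0.03200119 0.01578625]
tray ((0.6139793992042542, -0.31322020292282104), (0.36308524012565613, 0.41687333583831787), 6.752376079559326)
w1 {'n': 470, 'mid': array([0.4069, 0.3085]), 'yaw': np.float64(-161.9), 'hz': np.float64(0.052), 'trange': array([-0.027,  0.038]), 'pan': array([-0.03 ,  0.058]), 'lat': array([-0.001,  0.044])}
w1 {'n': 709, 'mid': array([0.5156, 0.2921]), 'yaw': np.float64(-88.8), 'hz': np.f
[... 666 characters left out ...]
  0.036]), 'pan': array([-0.02,  0.15]), 'lat': array([-0.041,  0.038])}
scene1 {'n': 129, 'mid': array([0.5178, 0.2991]), 'yaw': np.float64(-92.2), 'hz': np.float64(0.05), 'trange': array([-0.04 ,  0.034]), 'pan': array([-0.014,  0.151]), 'lat': array([-0.039,  0.039])}
scene1 {'n': 141, 'mid': array([0.631 , 0.3229]), 'yaw': np.float64(-96.8), 'hz': np.float64(0.049), 'trange': array([-0.04 ,  0.035]), 'pan': array([-0.022,  0.149]), 'lat': array([-0.042,  0.034])}
lid 999 [0.5755 0.012  0.1635] [0.109 0.107 0.017]
knob 105 [0.5767 0.0116 0.1904] [0.03046474 0.03053037 0.01459678]
tray ((0.6130604147911072, -0.29579609632492065), (0.3654588460922241, 0.3211187422275543), 6.523467540740967)
```

```bash
python3 -m jog '[[[0.7,-0.85,0.06,0.4,0],[0.7,-0.82,0.06,0.7,0],[0.7,0,0,0.8,0],[0.7,0,0,0.9,0],[0.7,0,0,0.9,0],[0.7,0,0,0.8,0],[0.7,0,0,0,0],[0,0,0,0,0],[0,0,0,0,0],[0,0,0,0,0]]]' 30
python3 -m jog '[[[0,0,0,0,0],[0,0,0,0,0],[0,0,0,-0.5,0],[0,0,0,-0.5,0],[0,0,0,-0.5,0],[0,0,0,-0.5,0],[0,0,0,0,0]]]'
```

```text
time: 2.25
position: [0.5754, 0.0132, 0.1717]
tool_rot: [2.221, 2.221, 0.002]
ft_force: [-0.8, 0.4, 0.8]
grip_width: 0.445
time: 3.12
position: [0.5756, 0.0132, 0.2517]
tool_rot: [2.22, 2.22, 0.003]
ft_force: [0.0, 0.3, -2.4]
grip_width: 0.331
```

```bash
python3 -m jog '[[[0,-0.49,-0.82,0,0],[0,-0.49,-0.82,0,0],[0,-0.49,-0.82,0,0],[0,-0.49,-0.82,0,0],[0,0,0,0,-1],[0,0,0,0,-1],[0,0,0,0,-1],[0,0,0,0,-1],[0,0,0,0,-1],[0,0,0,0,-1]]]'
python3 -m jog '[[[0,0,0,0,-1],[0,0,0,0,-1],[0,0,0,0,-1],[0,0,0,0,-1],[0,0,0,0,-1],[0,0,0,0,-1],[0,0,0,0,-1],[0,0,0,0,-1],[0,0,0,0,-1],[0,0,0,0,-1]]]'
python3 -m jog '[[[0,0,0,0,-1],[0,0,0,0,-1],[0,0,0,0.8,0],[0,0,0,0.8,0],[0,0,0,0.8,0],[0,0,0,0.8,0],[0,0,0,0.8,0],[0,0,0,0.8,0],[0,0,0,0,0]]]'
```

```text
time: 4.38
position: [0.4429, -0.0651, 0.2491]
tool_rot: [-1.566, -2.721, 0.001]
ft_force: [0.2, -0.1, -1.4]
grip_width: 0.33
time: 5.62
position: [0.4428, -0.0652, 0.249]
tool_rot: [-0.269, -3.128, 0.0]
ft_force: [1.0, -0.3, -1.8]
grip_width: 0.33
time: 6.75
position: [0.4402, -0.065, 0.0555]
tool_rot: [0.0, -3.134, -0.001]
ft_force: [-0.9, -0.3, -1.6]
grip_width: 0.329
```

```bash
python3 -m jog '[[[0,0,0,0.3,0],[0,0,0,0.2,0],[0,0,0,0.1,0],[0,0,0,0.06,0],[0,0,0,0,0],[0,0,0,0,0]]]'
```

```text
time: 7.5
position: [0.4439, -0.0653, 0.0324]
tool_rot: [-0.0, 3.141, -0.0]
ft_force: [-0.7, -0.4, -1.3]
grip_width: 0.335
```

```bash
python3 -m jog '[[[0,0,0,0.05,0],[0,0,0,0.05,0],[0,0,0,0,0]]]'; python3 -m jog '[[[0,0,0,0.03,0],[0,0,0,0,0],[0,0,0,0,0]]]'
```

```text
time: 7.88
position: [0.4437, -0.0652, 0.0282]
tool_rot: [-0.0, 3.141, -0.0]
ft_force: [-0.6, -0.6, 0.3]
grip_width: 0.333
time: 8.25
position: [0.4437, -0.0652, 0.0281]
tool_rot: [-0.0, -3.141, -0.0]
ft_force: [-3.6, 0.7, 10.0]
grip_width: 0.332
```

```bash
python3 -m jog '[[[0.8,0,0,0,0],[0.8,0,0,0,0],[0.8,0,0,0,0],[0.8,0,0,-0.6,0],[0.8,0,0,-0.9,0],[0.8,0,0,-0.9,0],[0.8,0,0,-0.9,0],[0.8,0,0,-0.9,0],[0.8,0,0,-0.9,0],[0.8,0,0,-0.9,0]]]'
python3 -m jog '[[[0.8,0,0,-0.5,1],[0.8,0,0,-0.5,1],[0.8,0,0,-0.5,1],[0.8,0,0,-0.5,1],[0.8,0,0,0,1],[0.8,0,0,0,1],[0.8,0,0,0,1],[0.8,0,0,0,1],[0.8,0,0,0,1],[0.8,0,0,0,1]]]'
python3 -m jog '[[[0.8,0,0,0,1],[0.8,0,0,0,1],[0.8,0,0,0,1],[0.8,0,0,0,1],[0.8,0,0,0,1],[0.8,0,0,0,1],[0.8,0,0,0,1],[0.8,0,0,0,1],[0.8,0.9,0.6,0,0],[0.8,0.9,0.6,0,0]]]'
python3 -m jog '[[[0.8,0.9,0.6,0,0],[0.8,0.9,0.2,0,0],[0.8,0.5,0.2,0,0],[0.8,0,0,0,0],[0.8,0,0,0,0]]]'
python3 - <<'E'
from h import *
im,d,T=grab('wrist','w2.png'); W=cloud('wrist',d,T);np.savez('pics/w2.npz',im=im,W=W); print(T[:3,3].round(3))
L=top(W,.148,.162,(.575,.012),.08);print(len(L),L.min(0),L.max(0))
if len(L)>10:
    A=np.c_[2*L[:,:2],np.ones(len(L))];x=np.linalg.lstsq(A,(L[:,:2]**2).sum(1),rcond=None)[0];print('mouth',x[:2],np.sqrt(x[2]+x[0]**2+x[1]**2),np.median(L[:,2]))
E
```

```text
time: 9.5
position: [0.4435, -0.0653, 0.268]
tool_rot: [0.0, 3.142, -0.0]
ft_force: [-0.1, 0.3, -0.8]
grip_width: 0.799
time: 10.75
position: [0.4436, -0.0652, 0.3467]
tool_rot: [-1.332, -2.845, 0.0]
ft_force: [-0.4, -0.6, 0.3]
grip_width: 0.798
time: 12.0
position: [0.4922, 0.0072, 0.347]
tool_rot: [2.223, 2.219, 0.001]
ft_force: [0.0, 0.1, 0.8]
grip_width: 0.8
time: 12.62
position: [0.5315, 0.0974, 0.3468]
tool_rot: [2.223, 2.22, -0.001]
ft_force: [-0.6, 0.5, 0.7]
grip_width: 0.799
[0.532 0.171 0.509]
595 [ 0.52689417 -0.01230886  0.14806427] [0.61820545 0.06173924 0.15728335]
mouth [0.57485035 0.01413214] 0.04540929221292009 0.1549336829375828
```

View pics/w2.png

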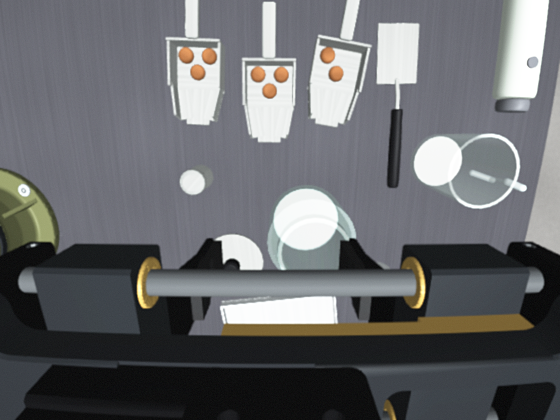

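```bash
python3 - <<'E'
from h import *
W=np.load('pics/w2.npz')['W']
for c,h in(((.405,.25),(.407,.325)),((.513,.22),(.515,.297)),((.622,.25),(.629,.321))):
    H=top(W,.046,.06,h,.05)
    H=H[(abs(H[:,0]-h[0])<.025)&(H[:,1]>h[1]-.033)]
    (cx,cy),sz,an=cv2.minAreaRect(H[:,:2].astype(np.float32))
    b=[H[(H[:,1]>y)&(H[:,1]<y+.01)][:,0].mean() for y in np.arange(h[1]-.03,H[:,1].max()-.01,.01)]
    sl=np.polyfit(np.arange(len(b))*.01,b,1)[0]
    print(len(H),cx,cy,np.array(sz).round(3),an,'ymax',H[:,1].max().round(3),'yaw',-90-np.degrees(np.arctan(sl)),np.round(b,4))
    P=top(W,.012,.047,c,.12); P=P[abs(P[:,0]-c[0])<.05]; print('  lip y',np.percentile(P[:,1],.5).round(4),'x',P[P[:,1]<P[:,1].min()+.012][:,0].mean().round(4), P[P[:,1]<P[:,1].min()+.012][:,2].mean().round(4))
E
```

```text
530 0.4037521481513977 0.31932318210601807 [0.051 0.038] 89.17445373535156 ymax 0.345 yaw -95.00613238218644 [0.4051 0.4066 0.4074 0.4078]
  lip y 0.1767 x 0.4015 0.0175
701 0.5140920877456665 0.30336689949035645 [0.049 0.074] 1.5481393337249756 ymax 0.341 yaw -91.87485961682944 [0.5126 0.5144 0.5149 0.515  0.5151 0.5152 0.5151]
  lip y 0.1491 x 0.5125 0.0173
544 0.6280960440635681 0.3166131377220154 [0.046 0.055] 0.4496946930885315 ymax 0.344 yaw -99.2985915272689 [0.6235 0.6252 0.6269 0.6285 0.63  ]
  lip y 0.1738 x 0.6128 0.0182
```

```bash
python3 -m jog '[[[0.5,0.86,-0.07,0.4,0],[0.5,0.86,-0.07,0.4,0],[0.5,0.86,-0.07,0.4,0],[0.5,0.86,-0.07,0.4,0],[0.5,0.86,-0.07,0.4,0],[0.5,0.85,-0.07,0.4,0],[0.5,0,0,0.9,0],[0.5,0,0,0.9,0],[0.5,0,0,0.9,0],[0.5,0,0,0.9,0]]]'
python3 -m jog '[[[0.5,0,0,0.9,0],[0.5,0,0,0.9,0],[0.5,0,0,0,0],[0.5,0,0,0,0]]]'
```

```text
time: 13.92
position: [0.5156, 0.303, 0.1062]
tool_rot: [2.223, 2.218, 0.0]
ft_force: [0.9, -0.2, -0.0]
grip_width: 0.503
time: 14.42
position: [0.5161, 0.3045, 0.0365]
tool_rot: [2.222, 2.22, 0.003]
ft_force: [-0.2, 0.2, 0.8]
grip_width: 0.499
```

```bash
python3 -m jog '[[[0.5,-0.03,0,0.2,0],[0.5,0,0,0,0],[0,0,0,0,0],[0,0,0,0,0],[0,0,0,0,0],[0,0,0,0,0],[0,0,0,-0.3,0],[0,0,0,-0.3,0],[0,0,0,-0.3,0],[0,0,0,0,0]]]' 60
python3 - <<'E'
from h import *
im,d,T=grab('side'); W=cloud('side',d,T);cv2.imwrite('pics/s2.png',cv2.resize(im[130:330,180:400],None,fx=3,fy=3,interpolation=cv2.INTER_CUBIC)[:,:,::-1])
im,d,T=grab('wrist'); W=cloud('wrist',d,T);np.savez('pics/w3.npz',im=im,W=W)
P=top(W,.03,.1,(.513,.18),.1);P=P[abs(P[:,0]-.513)<.045]
print('lip',P[P[:,1]<P[:,1].min()+.01].mean(0))
cv2.imwrite('pics/w3.png',im[:,:,::-1])
E
```

```text
time: 15.68
position: [0.5158, 0.3042, 0.0647]
tool_rot: [2.221, 2.221, 0.005]
ft_force: [-0.5, 0.2, -1.9]
grip_width: 0.195
lip [0.51618834 0.27297972 0.08213616]
```

View pics/s2.png

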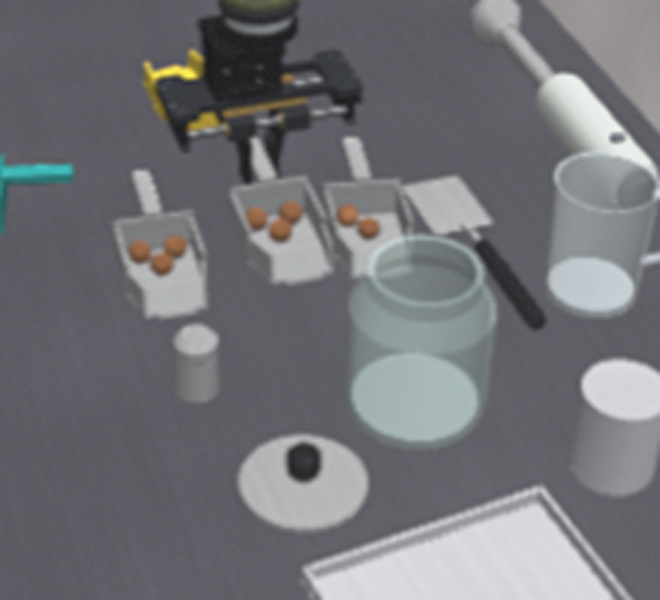

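```bash
python3 -m jog '[[[0,0,0,-0.3,0],[0,0,0,-0.4,0],[0,0,0,-0.5,0],[0,0,0,-0.5,0],[0,0,0,-0.5,0],[0,0,0,-0.5,0],[0,0,0,-0.5,0],[0,0,0,-0.4,0],[0,0,0,-0.2,0],[0,0,0,0,0]]]' 60
python3 -m jog '[[[0,-0.15,0.1,0,0],[0,-0.3,0.17,0,0],[0,-0.35,0.21,0,0],[0,-0.4,0.23,0,0],[0,-0.4,0.23,0,0],[0,-0.35,0.21,0,0],[0,-0.25,0.15,0,0],[0,-0.2,0.12,0,0],[0,-0.1,0.06,0,0],[0,0,0,0,0]]]'
python3 - <<'E'
from h import *
s=get_state();p=s['position']
for n in('side','scene'):
    im,d,T=grab(n); W=cloud(n,d,T)
    P=top(W,.17,.3,(.575,.09),.12);P=P[(abs(P[:,0]-.575)<.045)&(P[:,1]<p[1]-.04)]
    print(n,len(P),'lip',np.percentile(P[:,1],2),P[P[:,1]<np.percentile(P[:,1],2)+.01].mean(0),np.percentile(P[:,2],[2,98]))
    u=proj(n,T,[.575,.05,.19])[0].astype(int); x0,y0=max(u[0]-100,0),max(u[1]-90,0)
    cv2.imwrite('pics/c_%s.png'%n,cv2.resize(im[y0:y0+170,x0:x0+200],(400,340),interpolation=cv2.INTER_CUBIC)[:,:,::-1])
cv2.imwrite('pics/c3.png',np.hstack([cv2.imread('pics/c_side.png'),cv2.imread('pics/c_scene.png')]))
E
```

```text
time: 17.02
position: [0.515, 0.3037, 0.2154]
tool_rot: [2.221, 2.221, 0.001]
ft_force: [1.3, 0.1, -2.0]
grip_width: 0.197
time: 18.27
position: [0.574, 0.2036, 0.2149]
tool_rot: [-2.221, -2.221, -0.0]
ft_force: [0.3, 0.4, -1.5]
grip_width: 0.205
side 924 lip 0.05175153686931874 [0.57094508 0.05561447 0.20552346] [0.1883332  0.22847091]
scene 1243 lip 0.05135347218575628 [0.57447157 0.05557257 0.20432657] [0.18770541 0.22598832]
```

View pics/c3.png

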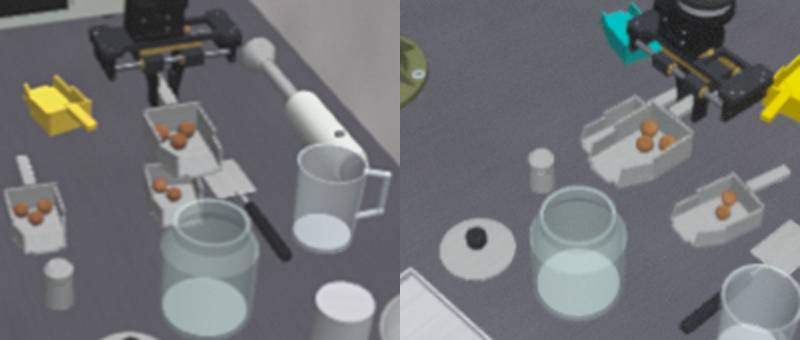

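```bash
python3 -m jog '[[[0,-0.12,0.04,0.1,0],[0,-0.12,0.03,0.2,0],[0,0,0,0.25,0],[0,0,0,0.2,0],[0,0,0,0.1,0],[0,0,0,0,0],[0,0,0,0,0]]]'
python3 -m jog '[[[0,0,0,0.04,0],[0,0,0,0,0]]]'
python3 -m jog '[[[0,0,0,0.04,0],[0,0,0,0,0]]]'
```

```text
time: 19.25
position: [0.577, 0.1942, 0.1814]
tool_rot: [2.221, 2.221, 0.001]
ft_force: [0.6, -0.5, -0.5]
grip_width: 0.196
time: 19.5
position: [0.5768, 0.1939, 0.1794]
tool_rot: [2.221, 2.221, 0.0]
ft_force: [0.3, 0.2, -1.4]
grip_width: 0.199
time: 19.75
position: [0.5767, 0.1939, 0.1776]
tool_rot: [-2.221, -2.221, 0.0]
ft_force: [-0.2, -1.2, -1.9]
grip_width: 0.2
```

```bash
for i in 1; do python3 -m jog '[[[0,0,0,0.05,0],[0,0,0,0,0]]]'; python3 -m jog '[[[0,0,0,0.05,0],[0,0,0,0,0]]]';python3 -m jog '[[[0,0,0,0,0]]]'; done
```

```text
time: 20.0
position: [0.5767, 0.1939, 0.1755]
tool_rot: [-2.221, -2.221, 0.001]
ft_force: [-1.0, 0.1, -2.0]
grip_width: 0.198
time: 20.25
position: [0.5769, 0.1942, 0.1738]
tool_rot: [2.221, 2.222, 0.0]
ft_force: [0.6, 0.3, -0.9]
grip_width: 0.202
time: 20.38
position: [0.5769, 0.1941, 0.174]
tool_rot: [2.221, 2.221, 0.001]
ft_force: [-0.0, 0.3, -1.7]
grip_width: 0.199
```

```bash
python3 -m jog '[[[0,0,0,0.05,0],[0,0,0,0,0]]]';python3 -m jog '[[[0,0,0,0,0]]]';  python3 -m jog '[[[0,0,0,0.05,0],[0,0,0,0,0]]]';python3 -m jog '[[[0,0,0,0,0]]]'
```

```text
time: 20.62
position: [0.5769, 0.1945, 0.1721]
tool_rot: [2.221, 2.222, 0.001]
ft_force: [-0.7, 2.3, 1.7]
grip_width: 0.202
time: 20.75
position: [0.5769, 0.1945, 0.1721]
tool_rot: [2.221, 2.222, 0.001]
ft_force: [-0.1, 2.3, 0.8]
grip_width: 0.199
time: 21.0
position: [0.5769, 0.1949, 0.1702]
tool_rot: [-2.22, -2.222, -0.002]
ft_force: [-0.4, 4.1, 3.1]
grip_width: 0.202
time: 21.12
position: [0.577, 0.1949, 0.1703]
tool_rot: [-2.221, -2.222, -0.002]
ft_force: [-0.6, 4.2, 4.0]
grip_width: 0.202
```

```bash
python3 -m jog '[[[0,0,0,0,0],[0,0,0,0,0],[0,0,0,0,0],[0,-0.07,0,-0.2,0],[0,-0.07,0,-0.2,0],[0,-0.07,0,-0.19,0],[0,-0.1,0,-0.18,0],[0,-0.1,0,-0.18,0],[0,0,0,0,0]]]' 6
cat > snap.py <<'E'
from h import *
import sys
a=[]
for n in('side','scene'):
    im,d,T=grab(n); W=cloud(n,d,T); np.savez('pics/l_%s.npz'%n,im=im,W=W)
    u=proj(n,T,[.575,.05,.19])[0].astype(int); x0,y0=max(u[0]-100,0),max(u[1]-90,0)
    a.append(cv2.resize(im[y0:y0+170,x0:x0+200],(400,340),interpolation=cv2.INTER_CUBIC)[:,:,::-1])
cv2.imwrite('pics/%s.png'%sys.argv[1],np.hstack(a))
E
python3 snap.py c4
```

```text
time: 22.25
position: [0.5773, 0.1771, 0.2087]
tool_rot: [2.222, 2.22, 0.002]
ft_force: [0.7, 0.5, -0.5]
grip_width: 0.206
```

View pics/c4.png

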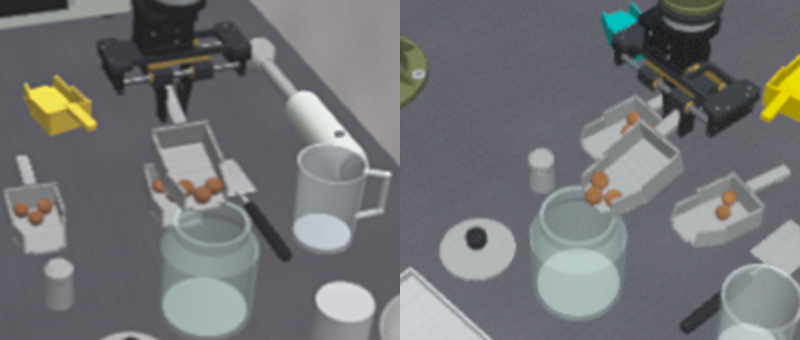

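```bash
python3 -m jog '[[[0,-0.1,0,-0.18,0],[0,-0.13,0,-0.16,0],[0,-0.13,0,-0.16,0],[0,-0.14,0,-0.16,0],[0,-0.16,0,-0.14,0],[0,-0.16,0,-0.14,0],[0,-0.16,0,-0.14,0],[0,0,0,0,0],[0,0,0,0,0]]]'
python3 snap.py c5
```

```text
time: 23.48
position: [0.5768, 0.1383, 0.2509]
tool_rot: [2.221, 2.221, -0.0]
ft_force: [-0.2, -0.4, -0.5]
grip_width: 0.204
```

View pics/c5.png

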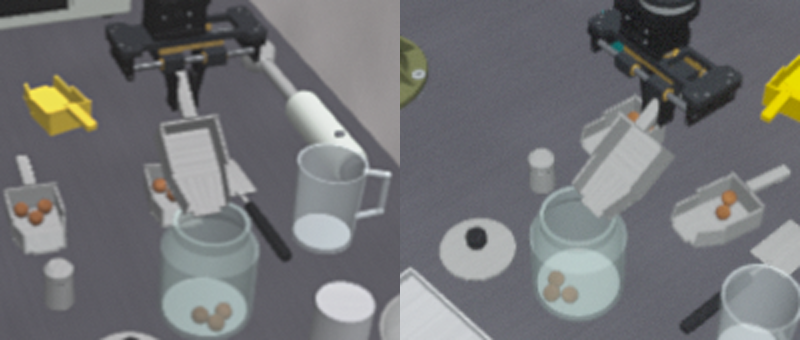

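```bash
python3 -m jog '[[[0,0.16,0,0.14,0],[0,0.16,0,0.14,0],[0,0.16,0,0.14,0],[0,0.14,0,0.16,0],[0,0.13,0,0.16,0],[0,0.13,0,0.16,0],[0,0.1,0,0.18,0],[0,0.1,0,0.18,0],[0,0.1,0,0.18,0],[0,0.07,0,0.19,0]]]'
python3 -m jog '[[[0,0.07,0,0.2,0],[0,0.07,0,0.2,0],[0,0,0,0,0],[0,0,0,0,0]]]'
cat > pitch.py <<'E'
from h import *
# pan floor plane of held scoop, from both cameras: points ahead of the grasp, wall tops/handle excluded by RANSAC-free fit on handle
s=get_state();p=s['position']
for n in('side','scene'):
    im,d,T=grab(n); W=cloud(n,d,T)
    P=W.reshape(-1,3);P=P[np.isfinite(P[:,0])]
    P=P[(abs(P[:,0]-p[0])<.022)&(P[:,1]<p[1]-.045)&(P[:,1]>p[1]-.09)&(P[:,2]>p[2]-.09)&(P[:,2]<p[2]+.02)]
    c=np.polyfit(P[:,1],P[:,2],1); r=P[:,2]-np.polyval(c,P[:,1]); P=P[abs(r)<.008]; c=np.polyfit(P[:,1],P[:,2],1)
    print(n,len(P),'floor pitch deg (nose down +)',np.degrees(np.arctan(c[0])).round(1),'floor z at TCP-.08',np.polyval(c,p[1]-.08)-p[2])
    L=W.reshape(-1,3);L=L[np.isfinite(L[:,0])];L=L[(abs(L[:,0]-p[0])<.04)&(L[:,1]<p[1]-.1)&(L[:,1]>p[1]-.19)&(L[:,2]>p[2]-.04)&(L[:,2]<p[2]+.03)]
    if len(L): print('  lip y-rel',np.percentile(L[:,1],1)-p[1])
E
python3 pitch.py; python3 snap.py c6
```

```text
time: 24.82
position: [0.5769, 0.1888, 0.1854]
tool_rot: [2.221, 2.222, 0.001]
ft_force: [-0.3, 0.3, -0.7]
grip_width: 0.206
time: 25.32
position: [0.5768, 0.194, 0.1698]
tool_rot: [-2.222, -2.221, -0.0]
ft_force: [-0.6, 0.3, -0.7]
grip_width: 0.206
side 136 floor pitch deg (nose down +) -3.5 floor z at TCP-.08 -0.021098758610268498
  lip y-rel -0.1675925140749242
scene 161 floor pitch deg (nose down +) -1.4 floor z at TCP-.08 -0.022692806914402508
  lip y-rel -0.16174839505823643
```

View pics/c6.png

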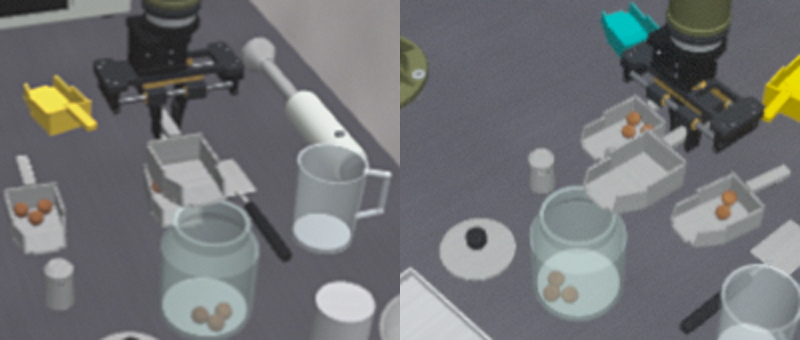

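```bash
python3 -m jog '[[[0,0,0,0,0],[0,0,0,0,0],[0,0,0,0,0],[0,0,0,-0.3,0],[0,0,0,-0.4,0],[0,0,0,-0.5,0],[0,0,0,-0.5,0],[0,0,0,-0.4,0],[0,0,0,0,0]]]' 60
python3 - <<'E'
from h import *
for n in('side','scene'):
    z=np.load('pics/l_%s.npz'%n);W=z['W'];g=z['im'].min(2)
    m=((g>120)&(W[...,2]<.03)&(W[...,2]>-.01)&(W[...,1]<-.12)).astype(np.uint8)
    m=cv2.erode(m,np.ones((3,3),np.uint8))
    k,l,st,c=cv2.connectedComponentsWithStats(m); i=1+st[1:,4].argmax()
    P=W[l==i]; print(n,len(P),cv2.minAreaRect(P[:,:2].astype(np.float32)),np.median(P[:,2]))
for n in('scene0','side0','w2'):
    pass
E
```

```text
time: 26.65
position: [0.5777, 0.1944, 0.256]
tool_rot: [2.22, 2.22, 0.005]
ft_force: [0.3, -0.4, -1.4]
grip_width: 0.198
side 10506 ((0.5425161719322205, -0.3029192090034485), (0.2196650207042694, 0.3220124840736389), 6.735823154449463) 0.003855722025968733
scene 9489 ((0.5433716773986816, -0.30294185876846313), (0.22381079196929932, 0.3174373507499695), 6.769571304321289) 0.0034583952064604073
```

```bash
python3 -m jog '[[[0,-0.5,-0.1,0,0],[0,-0.95,-0.18,0,0],[0,-0.95,-0.18,0,0],[0,-0.95,-0.18,0,0],[0,-0.95,-0.18,0,0],[0,-0.95,-0.18,0,0],[0,-0.95,-0.18,0,0],[0,-0.95,-0.18,0,0],[0,-0.95,-0.18,0,0],[0,-0.95,-0.18,0,0]]]'
python3 -m jog '[[[0,-0.95,-0.18,0,0],[0,-0.95,-0.18,0,0],[0,-0.95,-0.18,0,0],[0,-0.95,-0.18,0,0],[0,-0.95,-0.18,0,0],[0,-0.95,-0.18,0,0],[0,-0.45,-0.1,0,0],[0,0,0,0,-1],[0,0,0,0,-1],[0,0,0,0,-1]]]'
python3 -m jog '[[[0,0,0,0,-1],[0,0,0,0,-1],[0,0,0,0,-1],[0,0,0,0,-1],[0,0,0,0,-1],[0,0,0,0,-1],[0,0,0,0,-1],[0,0,0,0,-1],[0,0,0,0,-1],[0,0,0,0,-1]]]'
python3 -m jog '[[[0,0,0,0,-1],[0,0,0,0,-1],[0,0,0,0,-1],[0,0,0,0,-1],[0,0,0,0,-1],[0,0,0,0,-1],[0,0,0,0,-0.5],[0,0,0,0,0],[0,0,0,0,0]]]'
python3 - <<'E'
from h import *
s=get_state();p=s['position'];M=R.from_rotvec(s['tool_rot']).as_matrix();print(p,M[:,0].round(3))
for n in('side','scene'):
    im,d,T=grab(n,'p_%s.png'%n); W=cloud(n,d,T); P=W[np.isfinite(W[...,0])]
    P=P[(P[:,2]>.19)&(P[:,2]<p[2]+.03)&(np.linalg.norm(P[:,:2]-(p[:2]-.08*M[:2,0]),axis=1)<.1)]
    a=-(P-p)@M[:,0]; l=(P-p)@M[:,1]; k=(a>.04)&(abs(l)<.05); print(n,'fwd range',np.percentile(a[k],[1,99]),'lat',np.percentile(l[k],[1,99]),'z',np.percentile(P[k,2],[1,5,95]))
    f=k&(a>.045)&(a<.095)&(abs(l)<.03); print(np.degrees(np.arctan(np.polyfit(a[f],P[f,2],1)[0])),np.median(P[f,2])-p[2])
E
```

```text
time: 27.9
position: [0.5059, -0.1705, 0.2527]
tool_rot: [-2.222, -2.218, 0.002]
ft_force: [1.2, -0.4, -2.1]
grip_width: 0.198
time: 29.15
position: [0.4602, -0.4132, 0.2531]
tool_rot: [-1.907, -2.494, -0.001]
ft_force: [0.7, -0.0, -1.1]
grip_width: 0.2
time: 30.4
position: [0.4602, -0.4131, 0.2531]
tool_rot: [-0.674, -3.067, -0.002]
ft_force: [0.3, 0.9, -1.7]
grip_width: 0.202
time: 31.52
position: [0.4605, -0.4137, 0.2535]
tool_rot: [0.205, -3.134, -0.001]
ft_force: [-0.0, 0.5, -1.8]
grip_width: 0.197
[ 0.46051068 -0.41366904  0.25349637] [-0.992 -0.13   0.   ]
side fwd range [0.04306248 0.15541117] lat [-0.03982551  0.03537212] z [0.22776951 0.23225541 0.26666701]Traceback (most recent call last):
  File "<stdin>", line 7, in <module>
    raise TypeError("expected non-empty vector for x")
TypeError: expected non-empty vector for x
```

```bash
python3 -m jog '[[[0,0,0,0.7,0],[0,0,0,0.9,0],[0,0,0,0.9,0],[0,0,0,0.9,0],[0,0,0,0.9,0],[0,0,0,0.6,0],[0,0,0,0.3,0],[0,0,0,0.05,0],[0,0,0,0,0],[0,0,0,0,0]]]'
python3 -m jog '[[[0,0,0,0.06,0],[0,0,0,0,0],[0,0,0,0,0]]]'
python3 -m jog '[[[0,0,0,0.06,0],[0,0,0,0,0],[0,0,0,0,0]]]'
```

```text
time: 32.83
position: [0.4616, -0.4146, 0.0451]
tool_rot: [-0.205, 3.133, -0.002]
ft_force: [0.8, -0.3, -1.9]
grip_width: 0.2
time: 33.2
position: [0.4608, -0.414, 0.0414]
tool_rot: [-0.206, 3.135, -0.0]
ft_force: [0.7, 0.1, -1.5]
grip_width: 0.198
time: 33.58
position: [0.4608, -0.414, 0.0389]
tool_rot: [0.206, -3.135, -0.0]
ft_force: [0.5, -0.1, -1.4]
grip_width: 0.2
```

```bash
python3 -m jog '[[[0,0,0,0.1,0],[0,0,0,0,0],[0,0,0,0,0]]]'
python3 -m jog '[[[0,0,0,0.05,0],[0,0,0,0,0],[0,0,0,0,0]]]'
python3 -m jog '[[[0,0,0,0.05,0],[0,0,0,0,0],[0,0,0,0,0]]]'
```

```text
time: 33.95
position: [0.4608, -0.414, 0.0349]
tool_rot: [0.206, -3.135, -0.0]
ft_force: [0.0, 0.3, -2.2]
grip_width: 0.204
time: 34.33
position: [0.4608, -0.414, 0.033]
tool_rot: [-0.205, 3.135, -0.0]
ft_force: [0.1, -0.2, -1.9]
grip_width: 0.197
time: 34.7
position: [0.4609, -0.4141, 0.031]
tool_rot: [-0.205, 3.135, -0.0]
ft_force: [1.0, 0.0, -0.2]
grip_width: 0.198
```

```bash
python3 -m jog '[[[0.45,0,0,0,0],[0.45,0,0,0,0],[0.45,0,0,0,0],[0.45,0,0,-0.4,0],[0.45,0,0,-0.9,0],[0.45,0,0,-0.9,0],[0.45,0,0,-0.9,1],[0.45,0,0,-0.9,1],[0.45,0,0,-0.9,1],[0.45,0,0,-0.9,1]]]' 60
python3 -m jog '[[[0.45,0,0,-0.9,1],[0.45,0,0,-0.9,1],[0.45,0,0,0,1],[0.45,0,0,0,1],[0.45,0,0,0,1],[0.45,0,0,0,1],[0.45,0,0,0,1],[0.45,0,0,0,1],[0.45,0,0,0,1],[0.45,0,0,0,1]]]'
python3 -m jog '[[[0.45,0,0,0,1],[0.45,0,0,0,1],[0.45,0,0,0,1],[0.45,0,0,0,1],[0.45,0,0,0,1],[0.45,0,0,0,0.5],[0.45,1,0.1,0,0],[0.45,1,0.1,0,0],[0.45,1,0.1,0,0],[0.45,1,0.1,0,0]]]'
python3 -m jog '[[[0.45,1,0.1,0,0],[0.45,1,0.1,0,0],[0.45,1,0.1,0,0],[0.45,1,0.1,0,0],[0.45,1,0.1,0,0],[0.45,1,0.1,0,0],[0.45,1,0.1,0,0],[0.45,1,0.1,0,0],[0.45,1,0.1,0,0],[0.45,1,0.1,0,0]]]'
python3 -m jog '[[[0.45,1,0.1,0,0],[0.45,0,0,0,0],[0.45,0,0,0,0]]]'
cat > look.py <<'E'
from h import *
import sys
im,d,T=grab('wrist',sys.argv[1]); W=cloud('wrist',d,T); np.savez('pics/lw.npz',im=im,W=W)
for c in((.405,.25),(.62,.25)):
    m=(np.nan_to_num(W[...,2])>.008)&(W[...,2]<.06)&(np.linalg.norm(W[...,:2]-np.array([c[0],c[1]+.02]),axis=-1)<.16)&(abs(W[...,0]-c[0])<.065)
    k,l,st,cc=cv2.connectedComponentsWithStats(cv2.morphologyEx(m.astype(np.uint8),cv2.MORPH_CLOSE,np.ones((3,3),np.uint8))); i=1+st[1:,4].argmax(); P=W[(l==i)&m]
    H=P[P[:,1]>P[:,1].max()-.06]; H=H[H[:,2]>.046]; e=H[H[:,1]>H[:,1].max()-.012].mean(0); b=H[H[:,1]<H[:,1].max()-.045].mean(0)
    L=P[P[:,1]<P[:,1].min()+.01]
    lip=np.array([(L[:,0].min()+L[:,0].max())/2,P[:,1].min()]); end=np.array([e[0],H[:,1].max()])
    v=lip-end; print('end',end.round(4),'lip',lip.round(4),'len',np.linalg.norm(v).round(4),'yaw',np.degrees(np.arctan2(v[1],v[0])).round(1),'hyaw',np.degrees(np.arctan2(b[1]-e[1],b[0]-e[0])).round(1),'grasp -80:',(end+v/np.linalg.norm(v)*.038).round(4))
E
python3 look.py w4.png
```

```text
time: 35.95
position: [0.4607, -0.414, 0.2657]
tool_rot: [0.346, 3.121, -0.001]
ft_force: [0.8, -0.7, -0.6]
grip_width: 0.448
time: 37.2
position: [0.4607, -0.4139, 0.3364]
tool_rot: [1.633, 2.682, -0.0]
ft_force: [-0.1, -0.9, 0.9]
grip_width: 0.451
time: 38.45
position: [0.4767, -0.2527, 0.3364]
tool_rot: [2.22, 2.22, 0.001]
ft_force: [0.7, 1.0, -0.0]
grip_width: 0.448
time: 39.7
position: [0.5167, 0.1471, 0.3365]
tool_rot: [2.221, 2.22, 0.002]
ft_force: [0.1, 0.1, 0.1]
grip_width: 0.45
time: 40.08
position: [0.5209, 0.1852, 0.3358]
tool_rot: [2.221, 2.22, 0.0]
ft_force: [0.4, 0.2, 0.0]
grip_width: 0.449
end [0.4091 0.37  ] lip [0.399 0.176] len 0.1943 yaw -93.0 hyaw -93.2 grasp -80: [0.4071 0.3321]
end [0.6334 0.3659] lip [0.6109 0.1727] len 0.1945 yaw -96.6 hyaw -99.0 grasp -80: [0.629  0.3282]
```

View pics/w4.png

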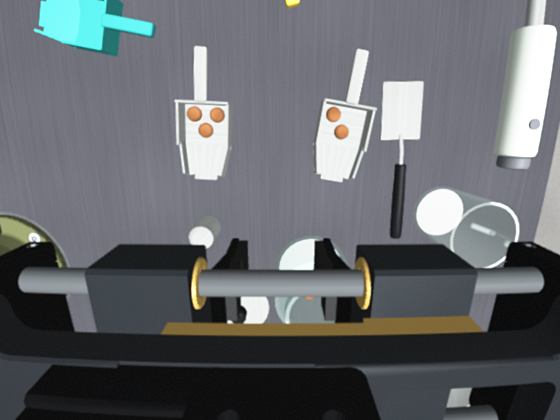

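```bash
python3 -m jog '[[[0.45,0.9,0.67,0.5,0],[0.45,0.9,0.68,0.5,0],[0.45,0.9,0.68,0.5,0],[0.45,0.87,0.67,0.5,0],[0.45,0,0,0.9,0.7],[0.45,0,0,0.9,0.7],[0.45,0,0,0.9,0],[0.45,0,0,0.9,0],[0.45,0,0,0.9,0],[0.45,0,0,0.9,0]]]'
python3 -m jog '[[[0.45,0,0,0.15,0],[0.45,0,0,0,0],[0.45,0,0,0,0]]]'
```

```text
time: 41.38
position: [0.6299, 0.3264, 0.0383]
tool_rot: [2.354, 2.077, -0.0]
ft_force: [1.0, 0.1, -0.3]
grip_width: 0.452
time: 41.75
position: [0.6303, 0.3292, 0.0354]
tool_rot: [2.353, 2.08, 0.005]
ft_force: [-0.2, -0.2, -0.6]
grip_width: 0.451
```

```bash
python3 -m jog '[[[0.45,0,0,0.17,0],[0.45,0,0,0,0],[0,0,0,0,0],[0,0,0,0,0],[0,0,0,0,0],[0,0,0,0,0],[0,0,0,-0.2,0],[0,0,0,-0.4,0],[0,0,0,-0.5,0],[0,0,0,-0.5,0]]]' 60
python3 -m jog '[[[0,0,0,-0.5,0],[0,0,0,-0.5,0],[0,0,0,-0.5,0],[0,0,0,-0.5,0],[0,0,0,-0.5,0],[0,0,0,-0.4,0],[0,0,0,-0.2,-0.3],[0,0,0,0,-0.6],[0,0,0,0,-0.5],[0,0,0,0,0]]]'
python3 -m jog '[[[0,-0.15,-0.06,0,0],[0,-0.35,-0.14,0,0],[0,-0.4,-0.16,0,0],[0,-0.45,-0.18,0,0],[0,-0.45,-0.18,0,0],[0,-0.45,-0.18,0,0],[0,-0.45,-0.18,0,0],[0,-0.35,-0.15,0,0],[0,-0.2,-0.08,0,0],[0,0,0,0,0]]]'
cat > lip.py <<'E'
from h import *
s=get_state();p=s['position'];M=R.from_rotvec(s['tool_rot']).as_matrix();print(p.round(4),M[:,0].round(3))
for n in('side','scene'):
    im,d,T=grab(n); W=cloud(n,d,T); P=W[np.isfinite(W[...,0])]
    P=P[(P[:,2]>.17)&(P[:,2]<p[2]+.04)&(abs(P[:,0]-p[0])<.055)&(P[:,1]<p[1]-.035)&(P[:,1]>p[1]-.19)]
    y0=np.percentile(P[:,1],.7); L=P[P[:,1]<y0+.012]
    F=P[(P[:,1]<p[1]-.05)&(P[:,1]>p[1]-.09)&(abs(P[:,0]-p[0])<.03)&(P[:,2]<p[2]+.012)]
    print(n,'lip y',y0.round(4),'x',((L[:,0].min()+L[:,0].max())/2).round(4),'zmin',L[:,2].min().round(4),'pitch',np.degrees(np.arctan(np.polyfit(F[:,1],F[:,2],1)[0])).round(1) if len(F)>9 else None)
E
python3 lip.py; python3 snap.py c7
```

```text
time: 43.0
position: [0.6292, 0.3291, 0.0924]
tool_rot: [2.353, 2.082, 0.002]
ft_force: [-0.3, 0.1, -1.4]
grip_width: 0.2
time: 44.25
position: [0.6286, 0.3286, 0.2136]
tool_rot: [-2.221, -2.221, 0.002]
ft_force: [0.2, -0.6, -2.8]
grip_width: 0.2
time: 45.5
position: [0.5765, 0.1982, 0.2143]
tool_rot: [2.222, 2.22, 0.0]
ft_force: [0.6, 0.1, -2.5]
grip_width: 0.195
[0.5765 0.1982 0.2143] [ 0.001  1.    -0.   ]
side lip y 0.0432 x 0.572 zmin 0.1971 pitch -1.8
scene lip y 0.0437 x 0.5749 zmin 0.1932 pitch -4.5
```

View pics/c7.png

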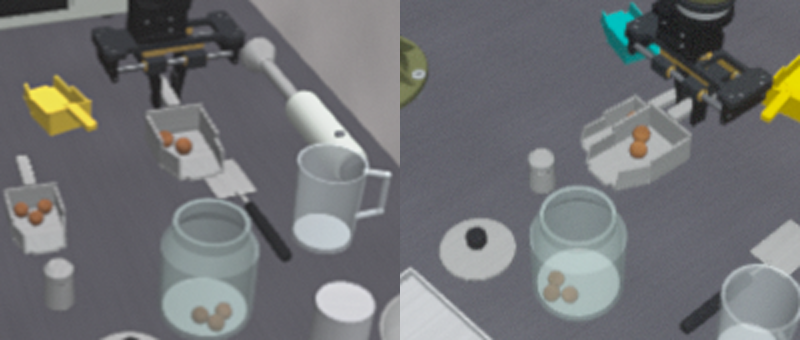

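```bash
python3 -m jog '[[[0,-0.03,0.02,0.1,0],[0,0,0,0.2,0],[0,0,0,0.25,0],[0,0,0,0.2,0],[0,0,0,0.1,0],[0,0,0,0.05,0],[0,0,0,0.05,0],[0,0,0,0.05,0],[0,0,0,0,0],[0,0,0,0,0]]]'
python3 -m jog '[[[0,0,0,0.05,0],[0,0,0,0,0],[0,0,0,0,0]]]'
python3 -m jog '[[[0,0,0,0.05,0],[0,0,0,0,0],[0,0,0,0,0]]]'
```

```text
time: 46.95
position: [0.5773, 0.1976, 0.1743]
tool_rot: [2.221, 2.221, 0.0]
ft_force: [0.1, -0.3, -2.3]
grip_width: 0.198
time: 47.32
position: [0.5773, 0.1978, 0.1724]
tool_rot: [2.221, 2.222, 0.001]
ft_force: [-0.9, -0.4, -1.2]
grip_width: 0.199
time: 47.7
position: [0.5773, 0.1982, 0.1706]
tool_rot: [2.221, 2.222, 0.002]
ft_force: [-0.5, 2.9, 0.5]
grip_width: 0.201
```

Contact, resting on the rim. Tip with the loose grip, then check.

```bash
python3 -m jog '[[[0,0,0,0,0],[0,0,0,0,0],[0,0,0,0,0],[0,-0.07,0,-0.2,0],[0,-0.07,0,-0.2,0],[0,-0.07,0,-0.19,0],[0,-0.1,0,-0.18,0],[0,-0.1,0,-0.18,0],[0,0,0,0,0],[0,0,0,0,0]]]' 6
python3 -m jog '[[[0,-0.1,0,-0.18,0],[0,-0.13,0,-0.16,0],[0,-0.13,0,-0.16,0],[0,-0.14,0,-0.16,0],[0,-0.16,0,-0.14,0],[0,-0.16,0,-0.14,0],[0,-0.16,0,-0.14,0],[0,0,0,0,0],[0,0,0,0,0]]]'
python3 snap.py c8
```

```text
time: 48.95
position: [0.5773, 0.181, 0.2082]
tool_rot: [2.221, 2.221, 0.0]
ft_force: [-1.0, 0.3, -1.1]
grip_width: 0.205
time: 50.08
position: [0.5772, 0.1418, 0.2512]
tool_rot: [2.221, 2.221, -0.001]
ft_force: [0.0, -0.5, -1.6]
grip_width: 0.203
```

View pics/c8.png

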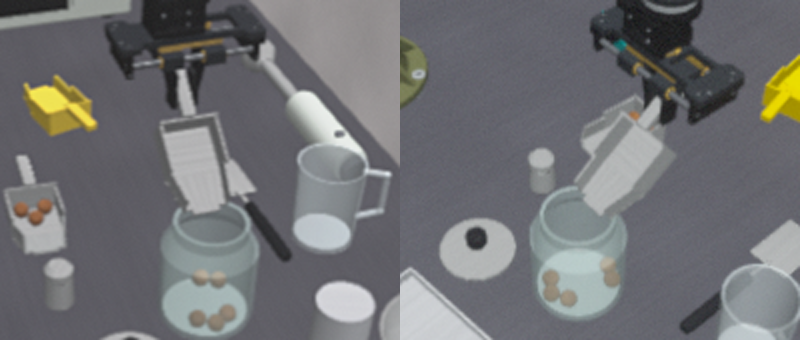

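```bash
python3 -m jog '[[[0,0.16,0,0.14,0],[0,0.16,0,0.14,0],[0,0.16,0,0.14,0],[0,0.14,0,0.16,0],[0,0.13,0,0.16,0],[0,0.13,0,0.16,0],[0,0.1,0,0.18,0],[0,0.1,0,0.18,0],[0,0.1,0,0.18,0],[0,0.07,0,0.19,0]]]'
python3 -m jog '[[[0,0.07,0,0.2,0],[0,0.07,0,0.2,0],[0,0,0,0,0],[0,0,0,0,0]]]'
python3 lip.py
python3 -m jog '[[[0,0,0,0,0],[0,0,0,0,0],[0,0,0,0,0],[0,0,0,-0.3,0],[0,0,0,-0.4,0],[0,0,0,-0.5,0],[0,0,0,-0.5,0],[0,0,0,-0.4,0],[0,0,0,0,0]]]' 60
python3 lip.py
```

```text
time: 51.42
position: [0.5772, 0.1924, 0.1857]
tool_rot: [-2.221, -2.222, -0.0]
ft_force: [-0.7, 1.7, -0.0]
grip_width: 0.208
time: 51.92
position: [0.5772, 0.1977, 0.1702]
tool_rot: [-2.221, -2.221, -0.0]
ft_force: [0.1, -0.2, -0.6]
grip_width: 0.208
[0.5772 0.1977 0.1702] [0. 1. 0.]
side lip y 0.0515 x 0.5751 zmin 0.1702 pitch None
scene lip y 0.0504 x 0.5789 zmin 0.1706 pitch None
time: 53.15
position: [0.5781, 0.198, 0.2564]
tool_rot: [2.22, 2.22, 0.005]
ft_force: [0.8, 0.5, -1.6]
grip_width: 0.2
[0.5781 0.198  0.2564] [-0.     1.     0.001]
side lip y 0.0406 x 0.576 zmin 0.2415 pitch -1.0
scene lip y 0.041 x 0.5788 zmin 0.2391 pitch -0.9
```

Level and empty. Carry it to the middle slot of the tray.

```bash
python3 -m jog '[[[0,-0.5,-0.12,0,0],[0,-0.95,-0.24,0,0],[0,-0.95,-0.24,0,0],[0,-0.95,-0.24,0,0],[0,-0.95,-0.24,0,0],[0,-0.95,-0.24,0,0],[0,-0.95,-0.24,0,0],[0,-0.95,-0.24,0,0],[0,-0.95,-0.24,0,0],[0,-0.95,-0.24,0,0]]]'
python3 -m jog '[[[0,-0.95,-0.24,0,0],[0,-0.95,-0.24,0,0],[0,-0.95,-0.24,0,0],[0,-0.9,-0.2,0,0],[0,0,0,0,-1],[0,0,0,0,-1],[0,0,0,0,-1],[0,0,0,0,-1],[0,0,0,0,-1],[0,0,0,0,-1]]]'
python3 -m jog '[[[0,0,0,0,-1],[0,0,0,0,-1],[0,0,0,0,-1],[0,0,0,0,-1],[0,0,0,0,-1],[0,0,0,0,-1],[0,0,0,0,-1],[0,0,0,0,-1],[0,0,0,0,-1],[0,0,0,0,-1]]]'
python3 -m jog '[[[0,0,0,0,-1],[0,0,0,0,-1],[0,0,0,0,-1],[0,0,0,0,-0.5],[0,0,0,0,0],[0,0,0,0,0]]]'
python3 - <<'E'
from h import *
z=np.load('pics/l_scene.npz');
for n in('side','scene'):
    im,d,T=grab(n); W=cloud(n,d,T); np.savez('pics/t_%s.npz'%n,im=im,W=W); P=W[np.isfinite(W[...,0])]
    ex=np.array([.993,.1175]);ey=np.array([-.1175,.993]);q=P[:,:2]-np.array([.543,-.303]);a=q@ex;b=q@ey
    k=(abs(a)<.12)&(abs(b+.1)<.07)&(P[:,2]>.027)&(P[:,2]<.07);print(n,'placed pan a',np.percentile(a[k],[1,99]).round(3),'b',np.percentile(b[k],[1,99]).round(3),'z',np.percentile(P[k,2],[50,99]).round(3))
    k=(abs(a)<.1)&(abs(b)<.06)&(P[:,2]>.2)&(P[:,2]<.3);print('  held a',np.percentile(a[k],[1,99]).round(3),'b',np.percentile(b[k],[1,99]).round(3))
print(get_state()['position'])
E
```

```text
time: 54.5
position: [0.4839, -0.1668, 0.2535]
tool_rot: [-2.222, -2.219, 0.002]
ft_force: [0.7, -0.5, -2.3]
grip_width: 0.202
time: 55.75
position: [0.4471, -0.3151, 0.2533]
tool_rot: [-1.568, -2.72, 0.0]
ft_force: [-0.9, 0.8, -1.4]
grip_width: 0.198
time: 57.0
position: [0.447, -0.3152, 0.2533]
tool_rot: [-0.271, -3.127, -0.001]
ft_force: [-0.3, -0.3, -1.7]
grip_width: 0.2
time: 57.75
position: [0.4482, -0.3148, 0.2538]
tool_rot: [0.203, -3.134, -0.0]
ft_force: [0.4, 0.2, -1.8]
grip_width: 0.198
side placed pan a [-0.119  0.051] b [-0.14 -0.06] z [0.043 0.059]
  held a [-0.097  0.059] b [-0.04   0.037]
scene placed pan a [-0.118  0.052] b [-0.139 -0.061] z [0.044 0.059]
  held a [-0.093  0.06 ] b [-0.039  0.037]
[ 0.44873672 -0.31464127  0.25402314]
```

```bash
python3 -m jog '[[[0,0,0,0.7,0],[0,0,0,0.9,0],[0,0,0,0.9,0],[0,0,0,0.9,0],[0,0,0,0.9,0],[0,0,0,0.6,0],[0,0,0,0.4,0],[0,0,0,0.15,0],[0,0,0,0,0],[0,0,0,0,0]]]'
python3 -m jog '[[[0,0,0,0.06,0],[0,0,0,0,0],[0,0,0,0,0]]]'
python3 -m jog '[[[0,0,0,0.06,0],[0,0,0,0,0],[0,0,0,0,0]]]'
```

```text
time: 59.1
position: [0.45, -0.315, 0.0373]
tool_rot: [-0.205, 3.133, -0.002]
ft_force: [-0.1, -0.6, -2.6]
grip_width: 0.197
time: 59.48
position: [0.4493, -0.3145, 0.0339]
tool_rot: [-0.205, 3.135, -0.0]
ft_force: [0.5, -0.4, -2.5]
grip_width: 0.2
time: 59.85
position: [0.4492, -0.3144, 0.0313]
tool_rot: [0.205, -3.135, -0.0]
ft_force: [0.1, 0.8, -1.3]
grip_width: 0.201
```

```bash
python3 -m jog '[[[0,0,0,0.03,0],[0,0,0,0,0],[0.45,0,0,0,0],[0.45,0,0,0,0],[0.45,0,0,0,0],[0.45,0,0,-0.4,0],[0.45,0,0,-0.9,0],[0.45,0,0,-0.9,0],[0.45,0,0,-0.9,1],[0.45,0,0,-0.9,1]]]'
python3 -m jog '[[[0.45,0,0,-0.9,1],[0.45,0,0,-0.9,1],[0.45,0,0,-0.9,1],[0.45,0,0,-0.9,1],[0.45,0,0,0,1],[0.45,0,0,0,1],[0.45,0,0,0,1],[0.45,0,0,0,1],[0.45,0,0,0,1],[0.45,0,0,0,1]]]'
python3 -m jog '[[[0.45,0,0,0,1],[0.45,0,0,0,1],[0.45,0,0,0,1],[0.45,0,0,0,1],[0.45,0,0,0,1],[0.45,0,0,0,1],[0.45,0,0,0,1],[0.45,0,0,0,0.5],[0.45,1,0,0,0],[0.45,1,0,0,0]]]'
python3 -m jog '[[[0.45,1,0,0,0],[0.45,1,0,0,0],[0.45,1,0,0,0],[0.45,1,0,0,0],[0.45,1,0,0,0],[0.45,1,0,0,0],[0.45,1,0,0,0],[0.45,1,0,0,0],[0.45,1,0,0,0],[0.45,1,0,0,0]]]'
python3 -m jog '[[[0.45,0.6,0,0,0],[0.45,0,0,0,0],[0.45,0,0,0,0]]]'
python3 look.py w5.png
```

```text
time: 61.1
position: [0.4494, -0.3145, 0.1927]
tool_rot: [0.073, 3.139, -0.001]
ft_force: [0.0, -0.1, -0.2]
grip_width: 0.451
time: 62.35
position: [0.4491, -0.3143, 0.3355]
tool_rot: [1.393, 2.814, -0.0]
ft_force: [-1.0, 0.1, -0.3]
grip_width: 0.454
time: 63.6
position: [0.449, -0.2336, 0.3352]
tool_rot: [2.222, 2.219, 0.001]
ft_force: [1.1, -0.6, -0.5]
grip_width: 0.452
time: 64.85
position: [0.4489, 0.1669, 0.3355]
tool_rot: [2.22, 2.22, 0.002]
ft_force: [0.2, -0.1, 0.8]
grip_width: 0.447
time: 65.22
position: [0.4494, 0.1883, 0.3347]
tool_rot: [2.222, 2.219, -0.0]
ft_force: [-0.8, 0.1, -0.3]
grip_width: 0.447
end [0.409 0.371] lip [0.3981 0.1755] len 0.1957 yaw -93.2 hyaw -93.6 grasp -80: [0.4069 0.333 ]Traceback (most recent call last):
  File "look.py", line 6, in <module>
    k,l,st,cc=cv2.connectedComponentsWithStats(cv2.morphologyEx(m.astype(np.uint8),cv2.MORPH_CLOSE,np.ones((3,3),np.uint8))); i=1+st[1:,4].argmax(); P=W[(l==i)&m]
                                                                                                                                  ~~~~~~~~~~~~~~~^^
ValueError: attempt to get argmax of an empty sequence
```

```bash
python3 -m jog '[[[0.45,0.9,-0.26,0.5,0],[0.45,0.9,-0.27,0.5,0],[0.45,0.9,-0.26,0.5,0],[0.45,0.9,-0.27,0.5,0],[0.45,0,0,0.9,0.65],[0.45,0,0,0.9,0],[0.45,0,0,0.9,0],[0.45,0,0,0.9,0],[0.45,0,0,0.9,0],[0.45,0,0,0.9,0]]]'
python3 -m jog '[[[0.45,0,0,0.15,0],[0.45,0,0,0.05,0],[0.45,0,0,0,0],[0.45,0,0,0,0]]]'
```

```text
time: 66.53
position: [0.4081, 0.3318, 0.0372]
tool_rot: [2.285, 2.154, 0.0]
ft_force: [1.0, 0.0, 0.3]
grip_width: 0.449
time: 67.03
position: [0.4077, 0.3341, 0.0315]
tool_rot: [2.283, 2.157, 0.004]
ft_force: [-0.8, -0.5, -0.0]
grip_width: 0.449
```

```bash
python3 -m jog '[[[0.45,0,0,0.07,0],[0.45,0,0,0,0],[0,0,0,0,0],[0,0,0,0,0],[0,0,0,0,0],[0,0,0,0,0],[0,0,0,-0.2,0],[0,0,0,-0.4,0],[0,0,0,-0.5,0],[0,0,0,-0.5,0]]]' 60
python3 -m jog '[[[0,0,0,-0.5,0],[0,0,0,-0.5,0],[0,0,0,-0.5,0],[0,0,0,-0.5,0],[0,0,0,-0.5,0],[0,0,0,-0.4,0],[0,0,0,-0.2,-0.3],[0,0,0,0,-0.35],[0,0,0,0,0],[0,0,0,0,0]]]'
python3 -m jog '[[[0,-0.1,0.12,0,0],[0,-0.2,0.25,0,0],[0,-0.3,0.37,0,0],[0,-0.35,0.44,0,0],[0,-0.35,0.44,0,0],[0,-0.35,0.44,0,0],[0,-0.35,0.44,0,0],[0,-0.35,0.44,0,0],[0,-0.35,0.44,0,0],[0,-0.35,0.44,0,0]]]'
python3 -m jog '[[[0,-0.2,0.25,0,0],[0,-0.1,0.12,0,0],[0,0,0,0,0],[0,0,0,0,0]]]'
python3 lip.py
```

```text
time: 68.28
position: [0.407, 0.3338, 0.093]
tool_rot: [2.283, 2.158, 0.002]
ft_force: [-0.8, 0.2, -3.0]
grip_width: 0.197
time: 69.53
position: [0.4065, 0.3332, 0.2146]
tool_rot: [-2.221, -2.221, 0.002]
ft_force: [-0.5, 0.1, -2.1]
grip_width: 0.197
time: 70.78
position: [0.5608, 0.2106, 0.2153]
tool_rot: [2.221, 2.221, 0.0]
ft_force: [-0.5, 0.2, -2.2]
grip_width: 0.197
time: 71.28
position: [0.5738, 0.2005, 0.2155]
tool_rot: [-2.22, -2.223, -0.0]
ft_force: [0.1, 0.5, -2.2]
grip_width: 0.2
[0.5738 0.2005 0.2155] [-0.001  1.     0.   ]
side lip y 0.0447 x 0.5728 zmin 0.1976 pitch 10.5
scene lip y 0.0434 x 0.5757 zmin 0.1962 pitch 4.8
```

```bash
python3 -m jog '[[[0,-0.04,0.03,0.1,0],[0,0,0,0.2,0],[0,0,0,0.25,0],[0,0,0,0.2,0],[0,0,0,0.1,0],[0,0,0,0.05,0],[0,0,0,0.05,0],[0,0,0,0.08,0],[0,0,0,0,0],[0,0,0,0,0]]]'
python3 -m jog '[[[0,0,0,0.05,0],[0,0,0,0,0],[0,0,0,0,0]]]'
python3 -m jog '[[[0,0,0,0.05,0],[0,0,0,0,0],[0,0,0,0,0]]]'
```

```text
time: 72.62
position: [0.5757, 0.198, 0.1743]
tool_rot: [2.221, 2.221, 0.0]
ft_force: [-0.1, 0.3, -2.2]
grip_width: 0.196
time: 73.0
position: [0.5757, 0.1983, 0.1725]
tool_rot: [2.221, 2.222, 0.001]
ft_force: [1.1, 0.9, 0.7]
grip_width: 0.198
time: 73.38
position: [0.5758, 0.1987, 0.1706]
tool_rot: [2.221, 2.222, 0.002]
ft_force: [-0.7, 3.1, 2.7]
grip_width: 0.195
```

```bash
python3 -m jog '[[[0,0,0,0,0],[0,0,0,0,0],[0,0,0,0,0],[0,-0.07,0,-0.2,0],[0,-0.07,0,-0.2,0],[0,-0.07,0,-0.19,0],[0,-0.1,0,-0.18,0],[0,-0.1,0,-0.18,0],[0,0,0,0,0],[0,0,0,0,0]]]' 6
python3 -m jog '[[[0,-0.1,0,-0.18,0],[0,-0.13,0,-0.16,0],[0,-0.13,0,-0.16,0],[0,-0.14,0,-0.16,0],[0,-0.16,0,-0.14,0],[0,-0.16,0,-0.14,0],[0,-0.16,0,-0.14,0],[0,0,0,0,0],[0,0,0,0,0]]]'
python3 snap.py c9
```

```text
time: 74.62
position: [0.5757, 0.1815, 0.2082]
tool_rot: [2.221, 2.221, 0.0]
ft_force: [1.2, -1.1, 0.5]
grip_width: 0.202
time: 75.75
position: [0.5756, 0.1423, 0.2513]
tool_rot: [2.221, 2.221, -0.0]
ft_force: [-0.4, -1.3, -0.2]
grip_width: 0.205
```

View pics/c9.png

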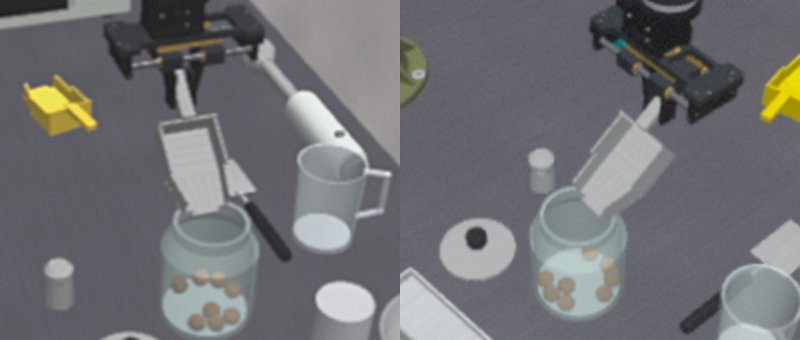

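```bash
python3 -m jog '[[[0,0.16,0,0.14,0],[0,0.16,0,0.14,0],[0,0.16,0,0.14,0],[0,0.14,0,0.16,0],[0,0.13,0,0.16,0],[0,0.13,0,0.16,0],[0,0.1,0,0.18,0],[0,0.1,0,0.18,0],[0,0.1,0,0.18,0],[0,0.07,0,0.19,0]]]'
python3 -m jog '[[[0,0.07,0,0.2,0],[0,0.07,0,0.2,0],[0,0,0,0,0],[0,0,0,0,0]]]'
python3 -m jog '[[[0,0,0,0,0],[0,0,0,0,0],[0,0,0,0,0],[0,0,0,-0.3,0],[0,0,0,-0.4,0],[0,0,0,-0.5,0],[0,0,0,-0.5,0],[0,0,0,-0.4,0],[0,0,0,0,0]]]' 60
python3 lip.py
python3 -m jog '[[[0,-0.5,-0.18,0,0],[0,-0.9,-0.31,0,0],[0,-0.9,-0.31,0,0],[0,-0.9,-0.31,0,0],[0,-0.9,-0.31,0,0],[0,-0.9,-0.31,0,0],[0,-0.9,-0.31,0,0],[0,-0.9,-0.31,0,0],[0,-0.9,-0.31,0,0],[0,-0.9,-0.31,0,0]]]'
python3 -m jog '[[[0,-0.9,-0.31,0,0],[0,-0.82,-0.2,0,0],[0,0,0,0,0],[0,0,0,0,-1],[0,0,0,0,-1],[0,0,0,0,-1],[0,0,0,0,-1],[0,0,0,0,-1],[0,0,0,0,-1],[0,0,0,0,-1]]]'
python3 -m jog '[[[0,0,0,0,-1],[0,0,0,0,-1],[0,0,0,0,-1],[0,0,0,0,-1],[0,0,0,0,-1],[0,0,0,0,-1],[0,0,0,0,-1],[0,0,0,0,-1],[0,0,0,0,-1],[0,0,0,0,-1]]]'
python3 -m jog '[[[0,0,0,0,-1],[0,0,0,0,-1],[0,0,0,0,-0.5],[0,0,0,0,0],[0,0,0,0,0]]]'
cat > trayc.py <<'E'
from h import *
for n in('side','scene'):
    im,d,T=grab(n); W=cloud(n,d,T); P=W[np.isfinite(W[...,0])]
    ex=np.array([.993,.1175]);ey=np.array([-.1175,.993]);q=P[:,:2]-np.array([.543,-.303]);a=q@ex;b=q@ey
    for s in(-.1,0,.1):
        k=(abs(a)<.12)&(abs(b-s)<.05)&(P[:,2]>.027)&(P[:,2]<.08);
        if k.sum()>20: print(n,s,'low a',np.percentile(a[k],[1,99]).round(3),'b',np.percentile(b[k],[1,99]).round(3),'z',np.percentile(P[k,2],[50,99]).round(3))
        k=(abs(a)<.1)&(abs(b-s)<.06)&(P[:,2]>.2)&(P[:,2]<.3)
        if k.sum()>20: print('  high a',np.percentile(a[k],[1,99]).round(3),'b',np.percentile(b[k],[1,99]).round(3))
    L=top(W,.012,.03,(.444,-.065),.075);L=L[L[:,1]>-.13]
    if len(L)>20:print(' lid',((L.max(0)+L.min(0))/2).round(4),(L.max(0)-L.min(0)).round(3))
    k=top(W,.036,.06,(.444,-.065),.06)
    if len(k)>5:print(' knob',len(k),((k.max(0)+k.min(0))/2).round(4),(k.max(0)-k.min(0)).round(3))
E
python3 trayc.py
```

```text
time: 77.1
position: [0.5757, 0.1928, 0.1858]
tool_rot: [-2.221, -2.222, -0.001]
ft_force: [-0.0, -0.2, -0.8]
grip_width: 0.205
time: 77.6
position: [0.5756, 0.1981, 0.1702]
tool_rot: [-2.221, -2.221, -0.0]
ft_force: [-0.2, 0.2, -2.0]
grip_width: 0.209
time: 78.72
position: [0.5764, 0.1984, 0.2562]
tool_rot: [2.22, 2.22, 0.004]
ft_force: [0.1, 0.2, -1.6]
grip_width: 0.201
[0.5764 0.1984 0.2562] [0.    1.    0.001]
side lip y 0.0405 x 0.5751 zmin 0.2439 pitch -2.7
scene lip y 0.0407 x 0.577 zmin 0.2409 pitch -1.4
time: 80.08
position: [0.4546, -0.1481, 0.2535]
tool_rot: [-2.222, -2.219, 0.001]
ft_force: [0.1, -0.4, -2.0]
grip_width: 0.201
time: 81.32
position: [0.4354, -0.2142, 0.2535]
tool_rot: [-1.445, -2.788, -0.0]
ft_force: [-0.2, 0.1, -0.5]
grip_width: 0.199
time: 82.58
position: [0.4354, -0.2143, 0.2535]
tool_rot: [-0.132, -3.137, -0.001]
ft_force: [0.8, 0.0, -2.2]
grip_width: 0.202
time: 83.2
position: [0.4359, -0.2146, 0.2539]
tool_rot: [0.204, -3.134, -0.0]
ft_force: [-0.1, 0.4, -2.4]
grip_width: 0.197
side -0.1 low a [-0.118  0.051] b [-0.14 -0.06] z [0.043 0.058]
side 0 low a [-0.116  0.065] b [0.001 0.048] z [0.047 0.059]
side 0.1 low a [-0.046  0.065] b [0.057 0.084] z [0.038 0.05 ]
  high a [-0.096  0.058] b [0.061 0.137]
 lid [ 0.4445 -0.0658  0.0204] [0.104 0.112 0.017]
 knob 117 [ 0.4431 -0.0683  0.0456] [0.028 0.028 0.019]
scene -0.1 low a [-0.119  0.053] b [-0.139 -0.061] z [0.044 0.059]
scene 0 low a [-0.112  0.066] b [0.002 0.049] z [0.047 0.06 ]
scene 0.1 low a [-0.046  0.066] b [0.051 0.082] z [0.04 0.05]
  high a [-0.095  0.06 ] b [0.062 0.138]
 lid [ 0.4438 -0.0662  0.0205] [0.108 0.106 0.017]
 knob 94 [ 0.445 -0.067  0.046] [0.032 0.029 0.02 ]
```

```bash
python3 -m jog '[[[0,0,0,0,1],[0,0,0,0,1],[0,0,0,0,1],[0,0,0,0,1],[0,0,0,0,1],[0,0,0,0,1],[0,0,0,0,1],[0,0,0,0,1],[0,0,0,0,1],[0,0,0,0,1]]]'
python3 -m jog '[[[0,0,0,0,1],[0,0,0,0,1],[0,0,0,0,1],[0,0,0,0,1],[0,0,0,0,1],[0,0,0,0,1],[0,0,0,0,1],[0,0,0,0,1],[0,0,0,0,1],[0,0,0,0,0.5]]]'
python3 -m jog '[[[0,0.6,0.1,0,0],[0,0.95,0.15,0,0],[0,0.95,0.15,0,0],[0,0.95,0.15,0,0],[0,0.95,0.15,0,0],[0,0.95,0.15,0,0],[0,0.95,0.15,0,0],[0,0.95,0.15,0,0],[0,0.95,0.15,0,0],[0,0.95,0.15,0,0]]]'
python3 -m jog '[[[0,0.95,0.15,0,0],[0,0.95,0.15,0,0],[0,0.95,0.15,0,0],[0,0.95,0.1,0,0],[0,0,0,0,0],[0,0,0,0,0]]]'
python3 - <<'E'
from h import *
print(get_state()['position'])
for n in('side','scene'):
    im,d,T=grab(n,'m_%s.png'%n); W=cloud(n,d,T); P=W[np.isfinite(W[...,0])]
    ex=np.array([.993,.1175]);ey=np.array([-.1175,.993]);q=P[:,:2]-np.array([.543,-.303]);a=q@ex;b=q@ey
    k=(a>-.16)&(a<.1)&(b>-.03)&(b<.13)&(P[:,2]>.028)&(P[:,2]<.07)
    m=(k&(P[:,2]>.051)); 
    print(n,'all a',np.percentile(a[k],[.5,99.5]).round(3),'b',np.percentile(b[k],[.5,99.5]).round(3))
    for lo in np.arange(-.15,.07,.02):
        kk=k&(a>lo)&(a<lo+.02); 
        if kk.sum()>5: print('  a',lo.round(3),kk.sum(),'b',np.percentile(b[kk],[2,98]).round(3),'z',np.percentile(P[kk,2],[5,95]).round(3))
E
```

```text
time: 84.55
position: [0.4364, -0.2147, 0.2541]
tool_rot: [-1.143, -2.926, -0.0]
ft_force: [-0.3, -0.8, -2.4]
grip_width: 0.202
time: 85.8
position: [0.4364, -0.2147, 0.2541]
tool_rot: [-2.224, -2.219, -0.001]
ft_force: [0.0, -0.3, -1.9]
grip_width: 0.195
time: 87.05
position: [0.4946, 0.1525, 0.2543]
tool_rot: [2.222, 2.221, 0.001]
ft_force: [0.0, -0.4, -2.0]
grip_width: 0.199
time: 87.8
position: [0.5166, 0.3025, 0.2539]
tool_rot: [2.222, 2.221, -0.001]
ft_force: [-0.2, -0.7, -0.8]
grip_width: 0.197
[0.51656803 0.30251765 0.2538662 ]
side all a [-0.117  0.066] b [0.001 0.083]
  a -0.13 37 b [0.03  0.045] z [0.046 0.057]
  a -0.11 88 b [0.029 0.047] z [0.046 0.058]
  a -0.09 80 b [0.029 0.048] z [0.047 0.058]
  a -0.07 80 b [0.031 0.048] z [0.045 0.057]
  a -0.05 185 b [0.001 0.08 ] z [0.029 0.055]
  a -0.03 84 b [0.001 0.083] z [0.03  0.045]
  a -0.01 79 b [0.003 0.083] z [0.029 0.045]
  a 0.01 71 b [0.003 0.084] z [0.029 0.044]
  a 0.03 67 b [0.008 0.079] z [0.029 0.043]
  a 0.05 66 b [0.012 0.077] z [0.029 0.047]
scene all a [-0.114  0.067] b [0.002 0.081]
  a -0.13 12 b [0.03  0.047] z [0.048 0.057]
  a -0.11 48 b [0.03  0.047] z [0.052 0.058]
  a -0.09 48 b [0.031 0.048] z [0.048 0.059]
  a -0.07 51 b [0.032 0.049] z [0.046 0.058]
  a -0.05 192 b [0.002 0.079] z [0.03  0.054]
  a -0.03 35 b [0.002 0.08 ] z [0.03  0.045]
  a -0.01 34 b [0.003 0.081] z [0.029 0.045]
  a 0.01 31 b [0.004 0.082] z [0.029 0.045]
  a 0.03 30 b [0.008 0.079] z [0.03  0.041]
  a 0.05 40 b [0.013 0.076] z [0.03  0.046]
```

```bash
python3 -m jog '[[[0,0,0,0.7,0],[0,0,0,0.9,0],[0,0,0,0.9,0],[0,0,0,0.9,0],[0,0,0,0.9,0],[0,0,0,0.6,0],[0,0,0,0.4,0],[0,0,0,0.2,0],[0,0,0,0,0],[0,0,0,0,0]]]'
python3 -m jog '[[[0,0,0,0.06,0],[0,0,0,0,0],[0,0,0,0,0]]]'
python3 -m jog '[[[0,0,0,0.06,0],[0,0,0,0,0],[0,0,0,0,0]]]'
```

```text
time: 89.15
position: [0.5172, 0.3036, 0.0352]
tool_rot: [2.221, 2.221, 0.003]
ft_force: [-0.4, 0.2, -2.5]
grip_width: 0.195
time: 89.52
position: [0.5165, 0.3032, 0.0319]
tool_rot: [2.221, 2.221, 0.0]
ft_force: [-0.2, 0.6, -2.5]
grip_width: 0.201
time: 89.9
position: [0.5164, 0.3031, 0.0293]
tool_rot: [2.221, 2.221, -0.0]
ft_force: [-0.2, 0.5, -1.1]
grip_width: 0.199
```

```bash
python3 -m jog '[[[0,0,0,0.03,0],[0,0,0,0,0],[0.45,0,0,0,0],[0.45,0,0,0,0],[0.45,0,0,0,0],[0.45,0,0,-0.4,0],[0.45,0,0,-1,0],[0.45,0,0,-1,0],[0.45,0,0,-1,0],[0.45,0,0,-1,0]]]'
python3 -m jog '[[[0.45,0,0,-1,0],[0.45,-1,-0.1,-0.3,0],[0.45,-1,-0.1,0,0],[0.45,-1,-0.1,0,0],[0.45,-1,-0.1,0,0],[0.45,-1,-0.1,0,0],[0.45,-1,-0.1,0,0],[0.45,-1,-0.1,0,0],[0.45,-1,-0.1,0,0],[0.45,-1,-0.1,0,0]]]'
python3 -m jog '[[[0.45,-1,-0.1,0,0],[0.45,-1,-0.1,0,0],[0.45,-1,-0.1,0,0],[0.45,-1,-0.1,0,0],[0.45,-1,-0.1,0,0],[0.45,-0.4,-0.1,0,0],[0.45,0,0,0,-1],[0.45,0,0,0,-1],[0.45,0,0,0,-1],[0.45,0,0,0,-1]]]'
python3 -m jog '[[[0.45,0,0,0,-1],[0.45,0,0,0,-1],[0.45,0,0,0,-1],[0.45,0,0,0,-1],[0.45,0,0,0,-1],[0.45,0,0,0,-1],[0.45,0,0,0,-1],[0.45,0,0,0,-1],[0.45,0,0,0,-1],[0.45,0,0,0,-1]]]'
python3 -m jog '[[[0.45,0,0,0,-1],[0.45,0,0,0,-1],[0.45,0,0,0,-1],[0.45,0,0,0,-1],[0.45,0,0,0,-1],[0.45,0,0,0,-0.6],[0.45,0,0,0,0],[0.45,0,0,0,0]]]'
python3 trayc.py
```

```text
time: 91.15
position: [0.5164, 0.3034, 0.2069]
tool_rot: [2.221, 2.221, 0.002]
ft_force: [1.4, 0.3, 0.2]
grip_width: 0.452
time: 92.4
position: [0.4803, -0.0577, 0.2576]
tool_rot: [2.219, 2.221, 0.002]
ft_force: [0.7, 0.4, -0.2]
grip_width: 0.446
time: 93.65
position: [0.457, -0.2712, 0.257]
tool_rot: [1.795, 2.577, 0.002]
ft_force: [0.0, -0.6, 1.1]
grip_width: 0.448
time: 94.9
position: [0.457, -0.2711, 0.257]
tool_rot: [0.538, 3.094, 0.001]
ft_force: [0.3, 0.1, 0.2]
grip_width: 0.449
time: 95.9
position: [0.4567, -0.2721, 0.2566]
tool_rot: [-0.219, 3.133, -0.0]
ft_force: [-0.5, -0.4, 0.9]
grip_width: 0.452
side -0.1 low a [-0.118  0.05 ] b [-0.14 -0.06] z [0.043 0.058]
side 0 low a [-0.116  0.065] b [0.002 0.048] z [0.047 0.059]
  high a [-0.094 -0.08 ] b [0.008 0.06 ]
side 0.1 low a [-0.046  0.065] b [0.057 0.083] z [0.038 0.051]
  high a [-0.095 -0.08 ] b [0.059 0.072]
 lid [ 0.4444 -0.0653  0.0207] [0.106 0.112 0.017]
 knob 113 [ 0.4432 -0.0666  0.0449] [0.029 0.028 0.018]
scene -0.1 low a [-0.116  0.053] b [-0.139 -0.061] z [0.044 0.059]
scene 0 low a [-0.113  0.066] b [0.002 0.049] z [0.048 0.059]
  high a [-0.092 -0.07 ] b [0.009 0.06 ]
scene 0.1 low a [-0.046  0.065] b [0.051 0.082] z [0.039 0.05 ]
  high a [-0.091 -0.071] b [0.059 0.072]
 lid [ 0.4442 -0.0663  0.0209] [0.109 0.107 0.017]
 knob 93 [ 0.4455 -0.0674  0.0463] [0.028 0.03  0.02 ]
```

```bash
python3 -m jog '[[[0.45,0,-0.04,0.7,0],[0.45,0,0,1,0],[0.45,0,0,1,0],[0.45,0,0,1,0],[0.45,0,0,1,0],[0.45,0,0,0.7,0],[0.45,0,0,0.1,0],[0.45,0,0,0,0],[0.45,0,0,0,0]]]'
python3 -m jog '[[[0.45,0,0,0.1,0],[0,0,0,0,0],[0,0,0,0,0],[0,0,0,0,0],[0,0,0,0,0],[0,0,0,-0.2,0],[0,0,0,-0.3,0],[0,0,0,0,0]]]' 60
```

```text
time: 97.12
position: [0.4578, -0.2751, 0.0378]
tool_rot: [-0.219, 3.132, -0.003]
ft_force: [0.1, -0.1, 0.6]
grip_width: 0.453
time: 98.12
position: [0.4576, -0.275, 0.0536]
tool_rot: [-0.219, 3.132, -0.003]
ft_force: [-0.5, 0.6, -2.2]
grip_width: 0.2
```

```bash
python3 -m jog '[[[0,0,-0.25,0,0],[0,0,-0.3,0,0],[0,0,-0.3,0,0],[0,0,-0.2,0,0],[0,0,0,0,0],[0,0,0,0.25,0],[0,0,0,0.15,0],[0,0,0,0.05,0],[0,0,0,0,0],[0,0,0,0,0]]]'
python3 -m jog '[[[0,0,0,0.05,0],[0,0,0,0,0],[0,0,0,0,0]]]'
python3 -m jog '[[[0,0,0,0.04,0],[0,0,0,0,0],[0,0,0,0,0]]]'
```

```text
time: 99.38
position: [0.4627, -0.3161, 0.0344]
tool_rot: [-0.219, 3.134, -0.001]
ft_force: [0.6, 0.1, -2.2]
grip_width: 0.201
time: 99.75
position: [0.4628, -0.3162, 0.0324]
tool_rot: [-0.219, 3.133, -0.001]
ft_force: [0.2, 0.3, -0.2]
grip_width: 0.2
time: 100.12
position: [0.4626, -0.3163, 0.032]
tool_rot: [-0.219, 3.134, -0.001]
ft_force: [-4.0, 0.9, 8.9]
grip_width: 0.202
```

```bash
python3 -m jog '[[[0.45,0,0,0,0],[0.45,0,0,0,0],[0.45,0,0,0,0],[0.45,0,0,-0.4,0],[0.45,0,0,-1,0],[0.45,0,0,-1,0],[0.45,0,0,-1,1],[0.45,0,0,-1,1],[0.45,0,0,-1,1],[0.45,0,0,-0.4,1]]]'
python3 -m jog '[[[0.45,0,0,0,1],[0.45,0,0,0,1],[0.45,0,0,0,1],[0.45,0,0,0,1],[0.45,0,0,0,1],[0.45,0,0,0,1],[0.45,0,0,0,1],[0.45,0,0,0,1],[0.45,0,0,0,1],[0.45,0,0,0,1]]]'
python3 -m jog '[[[0.45,0,0,0,1],[0.45,0,0,0,1],[0.45,0,0,0,1],[0.45,0,0,0,1],[0.45,0,0,0,1],[0.45,0,0,0,0.6],[0.45,1,0.1,0,0],[0.45,1,0.1,0,0],[0.45,1,0.1,0,0],[0.45,1,0.1,0,0]]]'
python3 -m jog '[[[0.45,1,0.1,0,0],[0.45,1,0.1,0,0],[0.45,1,0.1,0,0],[0.45,1,0.1,0,0],[0.45,1,0.1,0,0],[0.45,1,0.1,0,0],[0.45,1,0.1,0,0],[0.45,1,0.1,0,0],[0.45,1,0,0,0],[0.45,1,0,0,0]]]'
python3 -m jog '[[[0.45,1,0,0,0],[0.45,0.5,0.1,0,0],[0.45,0,0,0,0],[0.45,0,0,0,0]]]'
python3 trayc.py
python3 - <<'E'
from h import *
print(get_state()['position'])
for n in('side','scene'):
    im,d,T=grab(n); W=cloud(n,d,T); print(n,scoop(W,(.515,.22)))
E
```

```text
time: 101.38
position: [0.4636, -0.3165, 0.267]
tool_rot: [0.332, 3.119, -0.004]
ft_force: [-0.3, 0.2, -0.5]
grip_width: 0.45
time: 102.62
position: [0.4625, -0.3159, 0.2638]
tool_rot: [1.621, 2.69, 0.0]
ft_force: [0.9, 0.4, 0.1]
grip_width: 0.448
time: 103.88
position: [0.4786, -0.1546, 0.2638]
tool_rot: [2.22, 2.221, 0.001]
ft_force: [-0.2, 1.2, -0.1]
grip_width: 0.448
time: 105.12
position: [0.5105, 0.2452, 0.2638]
tool_rot: [2.221, 2.22, 0.002]
ft_force: [0.2, 0.5, 0.2]
grip_width: 0.453
time: 105.62
position: [0.5148, 0.3028, 0.2629]
tool_rot: [2.222, 2.219, -0.001]
ft_force: [0.9, -0.3, 0.1]
grip_width: 0.449
side -0.1 low a [-0.118  0.051] b [-0.14 -0.06] z [0.043 0.058]
side 0 low a [-0.115  0.066] b [-0.041  0.038] z [0.043 0.058]
 lid [ 0.445  -0.0654  0.0211] [0.105 0.112 0.017]
 knob 117 [ 0.4432 -0.0676  0.0454] [0.029 0.029 0.019]
scene -0.1 low a [-0.117  0.052] b [-0.139 -0.061] z [0.044 0.059]
scene 0 low a [-0.112  0.067] b [-0.041  0.037] z [0.044 0.058]
 lid [ 0.4436 -0.0655  0.0209] [0.112 0.108 0.018]
 knob 91 [ 0.444  -0.067   0.0459] [0.031 0.027 0.018]
[0.51491905 0.30244716 0.26288863]
side {'n': 108, 'mid': array([0.5143, 0.2933]), 'yaw': np.float64(-85.5), 'hz': np.float64(0.05), 'trange': array([-0.042,  0.036]), 'pan': array([-0.008,  0.148]), 'lat': array([-0.044,  0.034])}
scene {'n': 127, 'mid': array([0.519 , 0.2967]), 'yaw': np.float64(-91.0), 'hz': np.float64(0.049), 'trange': array([-0.04 ,  0.036]), 'pan': array([-0.022,  0.152]), 'lat': array([-0.039,  0.039])}
```

```bash
python3 -m jog '[[[0.45,0,0.03,0.8,0],[0.45,0,0,1,0],[0.45,0,0,1,0],[0.45,0,0,1,0],[0.45,0,0,1,0],[0.45,0,0,0.7,0],[0.45,0,0,0.3,0],[0.45,0,0,0,0],[0.45,0,0,0,0]]]'
python3 -m jog '[[[0.45,0,0,0.04,0],[0,0,0,0,0],[0,0,0,0,0],[0,0,0,0,0],[0,0,0,0,0],[0,0,0,-0.4,0],[0,0,0,-0.9,0],[0,0,0,-0.9,0],[0,0,0,-0.9,0],[0,0,0,-0.9,0]]]' 60
python3 -m jog '[[[0,0,0,-0.9,0],[0,0,0,-0.6,0],[0,-0.5,-0.1,0,0],[0,-0.95,-0.15,0,0],[0,-0.95,-0.15,0,0],[0,-0.95,-0.15,0,0],[0,-0.95,-0.15,0,0],[0,-0.95,-0.15,0,0],[0,-0.95,-0.15,0,0],[0,-0.95,-0.15,0,0]]]'
python3 -m jog '[[[0,-0.95,-0.15,0,0],[0,-0.95,-0.15,0,0],[0,-0.95,-0.15,0,0],[0,-0.95,-0.15,0,0],[0,-0.95,-0.15,0,0],[0,-0.95,-0.15,0,0],[0,0,0,0,-1],[0,0,0,0,-1],[0,0,0,0,-1],[0,0,0,0,-1]]]'
python3 -m jog '[[[0,0,0,0,-1],[0,0,0,0,-1],[0,0,0,0,-1],[0,0,0,0,-1],[0,0,0,0,-1],[0,0,0,0,-1],[0,0,0,0,-1],[0,0,0,0,-1],[0,0,0,0,-1],[0,0,0,0,-1]]]'
python3 -m jog '[[[0,0,0,0,-1],[0,0,0,0,-1],[0,0,0,0,-1],[0,0,0,0,-1],[0,0,0,0,-1],[0,0,0,0,-0.5],[0,0,0,0,0],[0,0,0,0,0]]]'
python3 trayc.py
```

```text
time: 106.95
position: [0.5167, 0.3045, 0.0321]
tool_rot: [2.221, 2.221, 0.004]
ft_force: [-0.4, -0.9, 0.8]
grip_width: 0.449
time: 108.2
position: [0.5154, 0.3041, 0.191]
tool_rot: [2.221, 2.222, 0.001]
ft_force: [0.3, 0.7, -2.1]
grip_width: 0.195
time: 109.45
position: [0.4691, 0.0173, 0.2498]
tool_rot: [2.22, 2.222, 0.001]
ft_force: [0.3, -0.5, -2.7]
grip_width: 0.2
time: 110.7
position: [0.4335, -0.2094, 0.2497]
tool_rot: [1.797, 2.577, 0.001]
ft_force: [-0.2, -0.2, -1.9]
grip_width: 0.198
time: 111.95
position: [0.4335, -0.2094, 0.2497]
tool_rot: [0.54, 3.095, 0.0]
ft_force: [1.2, 0.9, -2.4]
grip_width: 0.194
time: 112.95
position: [0.4336, -0.2098, 0.2493]
tool_rot: [-0.205, 3.135, -0.0]
ft_force: [0.4, -0.1, -2.5]
grip_width: 0.202
side -0.1 low a [-0.118  0.051] b [-0.14 -0.06] z [0.043 0.058]
side 0 low a [-0.115  0.066] b [-0.041  0.038] z [0.043 0.058]
  high a [-0.06   0.058] b [0.066 0.142]
 lid [ 0.4454 -0.0654  0.0205] [0.105 0.112 0.017]
 knob 118 [ 0.4431 -0.0675  0.0459] [0.03  0.028 0.019]
scene -0.1 low a [-0.118  0.053] b [-0.139 -0.061] z [0.044 0.058]
scene 0 low a [-0.112  0.066] b [-0.041  0.037] z [0.044 0.058]
  high a [-0.095  0.06 ] b [0.067 0.144]
 lid [ 0.4433 -0.0658  0.021 ] [0.112 0.108 0.018]
 knob 94 [ 0.4445 -0.0668  0.046 ] [0.029 0.027 0.02 ]
```

```bash
python3 -m jog '[[[0,-0.1,-0.14,0.7,0],[0,0,0,0.9,0],[0,0,0,0.9,0],[0,0,0,0.9,0],[0,0,0,0.9,0],[0,0,0,0.6,0],[0,0,0,0.3,0],[0,0,0,0.1,0],[0,0,0,0,0],[0,0,0,0,0]]]'
python3 -m jog '[[[0,0,0,0.06,0],[0,0,0,0,0],[0,0,0,0,0]]]'
python3 -m jog '[[[0,0,0,0.05,0],[0,0,0,0,0],[0,0,0,0,0]]]'
```

```text
time: 114.3
position: [0.4392, -0.2154, 0.038]
tool_rot: [-0.205, 3.133, -0.002]
ft_force: [0.7, -1.2, -1.8]
grip_width: 0.199
time: 114.68
position: [0.4384, -0.2151, 0.0347]
tool_rot: [-0.206, 3.135, -0.0]
ft_force: [0.3, -0.9, -1.5]
grip_width: 0.202
time: 115.05
position: [0.4386, -0.2152, 0.033]
tool_rot: [-0.205, 3.135, -0.0]
ft_force: [-1.7, 0.3, 3.8]
grip_width: 0.201
```

```bash
python3 -m jog '[[[0.45,0,0,0,0],[0.45,0,0,0,0],[0.45,0,0,0,0],[0.45,0,0,-0.4,0],[0.45,0,0,-1,0],[0.45,0,0,-1,0],[0.7,0,0,-1,0],[0.7,0,0,0,0],[0.7,-0.15,0.92,0,0],[0.7,-0.16,0.92,0,0]]]'
python3 -m jog '[[[0.7,-0.15,0.92,0,0],[0.7,-0.16,0.92,0,0],[0.7,0,0,0,0],[0.7,0,0,0,0],[0.7,0,0,0,0]]]'
python3 trayc.py
```

```text
time: 116.3
position: [0.4407, -0.1397, 0.1685]
tool_rot: [0.203, -3.135, -0.0]
ft_force: [0.1, -0.2, 0.4]
grip_width: 0.693
time: 116.92
position: [0.4436, -0.0671, 0.1685]
tool_rot: [0.202, -3.135, 0.0]
ft_force: [-0.6, -0.4, -0.3]
grip_width: 0.699
side -0.1 low a [-0.118  0.05 ] b [-0.139 -0.06 ] z [0.043 0.058]
side 0 low a [-0.115  0.065] b [-0.041  0.038] z [0.043 0.058]
side 0.1 low a [-0.118  0.055] b [0.061 0.14 ] z [0.042 0.059]
  high a [-0.099 -0.036] b [0.149 0.16 ]
 lid [ 0.4443 -0.0661  0.0209] [0.106 0.11  0.018]
 knob 111 [ 0.4427 -0.0683  0.0452] [0.029 0.028 0.018]
scene -0.1 low a [-0.118  0.052] b [-0.139 -0.061] z [0.044 0.058]
scene 0 low a [-0.111  0.066] b [-0.041  0.037] z [0.044 0.058]
scene 0.1 low a [-0.118  0.056] b [0.061 0.139] z [0.043 0.058]
  high a [-0.098 -0.032] b [0.15 0.16]
 lid [ 0.4452 -0.066   0.0208] [0.112 0.108 0.017]
 knob 94 [ 0.4455 -0.0665  0.047 ] [0.028 0.029 0.022]
```

```bash
python3 -m jog '[[[0.7,0,0.03,0.8,0],[0.7,0,0,0.9,0],[0.7,0,0,0.9,0],[0.7,0,0,0.7,0],[0.7,0,0,0.15,0],[0.7,0,0,0,0],[0,0,0,0,0],[0,0,0,0,0],[0,0,0,0,0],[0,0,0,0,0]]]' 30
python3 -m jog '[[[0,0,0,0,0],[0,0,0,0,0]]]'
python3 -m jog '[[[0,0,0,-0.5,0],[0,0,0,-0.9,0],[0,0,0,-0.9,0],[0,0,0,-0.9,0],[0,0,0,-0.9,0],[0,0,0,-0.9,0],[0,0,0,-0.5,0],[0,0,0,0,0],[0,0,0,0,0]]]'
cat > lidc.py <<'E'
from h import *
s=get_state();p=s['position'];M=R.from_rotvec(s['tool_rot']).as_matrix()
for n in('side','scene'):
    im,d,T=grab(n); W=cloud(n,d,T); L=top(W,p[2]-.02,p[2]-.004,p[:2],.075)
    x=(L[:,:2]-p[:2]); c=(np.percentile(L,99.5,0)+np.percentile(L,.5,0))/2; print(n,len(L),'lid-TCP',(c[:2]-p[:2]).round(4),np.ptp(L,0).round(3))
t=np.array([.575,.014,p[2]])-p; print(p.round(4),'to mouth, tool units',(M.T@t/.04).round(2))
E
python3 lidc.py
```

```text
time: 118.28
position: [0.4438, -0.0647, 0.0309]
tool_rot: [-0.205, 3.134, -0.0]
ft_force: [-0.5, 0.9, 2.8]
grip_width: 0.333
time: 118.52
position: [0.4438, -0.0647, 0.0308]
tool_rot: [-0.206, 3.135, -0.0]
ft_force: [-1.5, -0.5, 3.5]
grip_width: 0.333
time: 119.65
position: [0.4428, -0.0645, 0.2491]
tool_rot: [0.206, -3.133, -0.001]
ft_force: [-0.1, 1.3, -2.0]
grip_width: 0.333
side 906 lid-TCP [-0.0008 -0.0014] [0.107 0.108 0.016]
scene 818 lid-TCP [ 0.0037 -0.0014] [0.105 0.108 0.016]
[ 0.4428 -0.0645  0.2491] to mouth, tool units [-3.53  1.51 -0.01]
```

```bash
python3 -m jog '[[[0,-0.5,0.22,0,0],[0,-0.8,0.35,0,0],[0,-0.8,0.36,0,0],[0,-0.8,0.36,0,0],[0,-0.6,0.26,0,0],[0,0,0,0,0],[0,0,0,0,0]]]'
python3 lidc.py
python3 - <<'E'
from h import *
im,d,T=grab('side','z.png');a=[]
for n in('side','scene'):
    im,d,T=grab(n); u=proj(n,T,[.575,.014,.17])[0].astype(int); x0,y0=max(u[0]-60,0),max(u[1]-60,0); a.append(cv2.resize(im[y0:y0+130,x0:x0+120],(390,420),interpolation=cv2.INTER_CUBIC)[:,:,::-1])
cv2.imwrite('pics/c10.png',np.hstack(a))
E
```

```text
time: 120.62
position: [0.5734, 0.0145, 0.2495]
tool_rot: [0.205, -3.133, 0.001]
ft_force: [-0.6, 0.5, -2.1]
grip_width: 0.333
side 762 lid-TCP [-0.0018 -0.002 ] [0.107 0.108 0.014]
scene 802 lid-TCP [ 0.0133 -0.0018] [0.091 0.108 0.016]
[0.5734 0.0145 0.2495] to mouth, tool units [-0.04 -0.02 -0.  ]
```

```bash
python3 -m jog '[[[0,-0.04,0.02,0.5,0],[0,0,0,0.5,0],[0,0,0,0.4,0],[0,0,0,0.1,0],[0,0,0,0,0],[0,0,0,0,0]]]'
python3 -m jog '[[[0,0,0,0.1,0],[0,0,0,0,0],[0,0,0,0,0]]]'
python3 -m jog '[[[0,0,0,0.1,0],[0,0,0,0,0],[0,0,0,0,0]]]'
```

```text
time: 121.62
position: [0.5764, 0.0161, 0.1915]
tool_rot: [-0.205, 3.133, -0.0]
ft_force: [-0.2, -0.6, -1.2]
grip_width: 0.332
time: 122.0
position: [0.5758, 0.0161, 0.1866]
tool_rot: [-0.206, 3.135, -0.0]
ft_force: [0.2, -0.0, -2.4]
grip_width: 0.33
time: 122.38
position: [0.5758, 0.0161, 0.1825]
tool_rot: [0.206, -3.135, -0.0]
ft_force: [0.6, -0.4, -0.7]
grip_width: 0.333
```

```bash
python3 -m jog '[[[0,0,0,0.1,0],[0,0,0,0,0],[0,0,0,0,0]]]'
python3 -m jog '[[[0,0,0,0.08,0],[0,0,0,0,0],[0,0,0,0,0]]]'
python3 -m jog '[[[0,0,0,0.04,0],[0,0,0,0,0],[0,0,0,0,0]]]'
```

```text
time: 122.75
position: [0.5758, 0.0161, 0.1785]
tool_rot: [0.206, -3.135, 0.0]
ft_force: [0.2, -0.0, -2.9]
grip_width: 0.328
time: 123.12
position: [0.5758, 0.0161, 0.1753]
tool_rot: [-0.206, 3.135, -0.0]
ft_force: [-0.2, 0.8, -2.2]
grip_width: 0.332
time: 123.5
position: [0.576, 0.0161, 0.174]
tool_rot: [-0.206, 3.134, -0.0]
ft_force: [-0.2, -0.1, -1.1]
grip_width: 0.331
```

Nearly seated at the expected height; one touch more, release, withdraw and look.

```bash
python3 -m jog '[[[0,0,0,0.04,0],[0,0,0,0,0],[0,0,0,0,0]]]'
python3 -m jog '[[[0.7,0,0,0,0],[0.7,0,0,0,0],[0.7,0,0,0,0],[0.7,0,0,-0.4,0],[0.7,0,0,-0.9,0],[0.7,0,0,-0.9,0],[0.7,0,0,-0.9,0],[0.7,0,0,-0.9,0],[0.7,0,0,0,0],[0.7,0,0,0,0]]]'
python3 trayc.py
python3 - <<'E'
from h import *
for n in('side','scene'):
    im,d,T=grab(n,'fin_%s.png'%n); W=cloud(n,d,T)
    L=top(W,.156,.172,(.575,.014),.07); A=np.c_[L[:,:2],np.ones(len(L))]; T_=L[L[:,2]>.158]
    c=np.linalg.lstsq(np.c_[T_[:,:2],np.ones(len(T_))],T_[:,2],rcond=None)[0]
    print(n,'lid c',((np.percentile(L,99.5,0)+np.percentile(L,.5,0))/2).round(4),'disc top z',np.median(L[:,2]).round(4),'tilt deg',np.degrees(np.hypot(*c[:2])).round(2))
    k=top(W,.18,.21,(.575,.014),.04); print(' knob top',k[:,2].max() if len(k) else None)
E
```

```text
time: 123.88
position: [0.576, 0.0161, 0.1739]
tool_rot: [-0.205, 3.134, -0.001]
ft_force: [-3.9, -0.7, 6.0]
grip_width: 0.326
time: 125.12
position: [0.5756, 0.0161, 0.3322]
tool_rot: [-0.206, 3.135, -0.0]
ft_force: [-0.1, -0.2, -0.3]
grip_width: 0.697
side -0.1 low a [-0.118  0.05 ] b [-0.14 -0.06] z [0.042 0.058]
side 0 low a [-0.115  0.066] b [-0.041  0.038] z [0.043 0.058]
side 0.1 low a [-0.118  0.054] b [0.061 0.14 ] z [0.042 0.059]
scene -0.1 low a [-0.118  0.053] b [-0.139 -0.061] z [0.044 0.059]
scene 0 low a [-0.112  0.067] b [-0.041  0.037] z [0.044 0.058]
scene 0.1 low a [-0.118  0.055] b [0.061 0.138] z [0.043 0.058]
side lid c [0.5752 0.0153 0.1616] disc top z 0.1614 tilt deg 0.29
 knob top 0.19669996975516157
scene lid c [0.5779 0.0148 0.1606] disc top z 0.1606 tilt deg 0.22
 knob top 0.19700249534263303
```

View pics/fin_side.png

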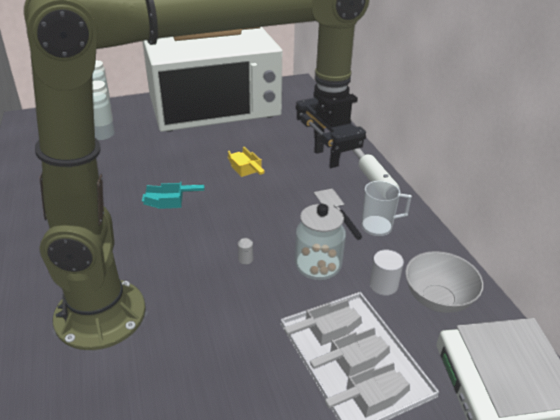

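```bash
python3 -c "
from bench import job; print(job.close_job())"
```

```text
the job is handed in; nothing more can be done
None
```

I finished the job and handed it in at about 125 s, within the 210 s limit.

- **Pouring:** I laid the lid on the worktop, then emptied all three scoops (3, 2 and 3 nuts). For each one I rested the lip on the jar's rim, tipped it with a loose grip, and levelled it again before lifting it away. The picture after the last pour showed eight nuts in the jar, and I saw none outside it.
- **Disturbance:** The middle scoop was knocked about 45 mm aside after I had placed it in the tray. I set the last scoop down level on the worktop, moved the middle one back, then put the last one in its place.
- **Tray and lid:** In the last pictures and depth readings, all three scoops stand upright and clear of each other inside the tray. The lid is seated, centred within about 3 mm and tilted less than 0.3°. Its disc reads at the height measured before it was taken off.
- **Other things:** In the last picture the shaker, spatula, tin and the two look-alike scoops are where they started, judged by eye and not measured. The gripper was clear of everything.
- **Readings that disagreed:** The two cameras differed by 2–3 mm on where the lid is. The scoop-angle estimates from depth were noisy, so I relied on the pictures and the contact forces as well. No check failed.

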